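# Load the knob blanks into the finisher

### The job

Put the stray wooden knob blanks from the bench on the steel tray with the others, then carry the tray by its handle to the finisher and tip it so that all the blanks slide off into the tub. Lay the tray back flat on its rubber mat, and last of all turn the finisher's speed dial to mark 4. Leave the other things on the bench where they are.

Things in the scene. Friction and masses are not known exactly. Their poses are not given: they have to be found in the camera images.
- tray: loose sheet-steel tray, 260 g, open at its front. Origin: centre of the pan's underside; x points out through the open front, z up. Pan 150 (x) x 140 (y) mm; floor 4 mm thick; side and back walls 4 mm thick, tops 28 mm above the underside; no wall at the front edge. Blanks stay put on the level tray and start to slide at 15 to 24 degrees of tilt; 45 degrees empties it
- tray_handle (a point): grip point of the tray's handle, at tray (-115, 0, 58) mm. The handle is an upright plate behind the back wall: 10 mm thick (tray x), 60 wide (y), its top 75 mm above the tray's underside, joined to the pan by a low neck (top 12 mm above the underside), 35 mm clear of the back wall. Grip it from above, fingers closing along tray x
- tray_lip (a point): middle of the tray's open front edge, on the floor's upper face: tray (75, 0, 4) mm
- mat: black rubber mat 220 (x) x 180 (y) x 4 mm, fixed to the bench, the tray's place; origin at the centre of its underside
- finisher: green bench-top vibrating finisher, fixed; origin on the bench under the centre of its square, open-topped steel tub: 180 x 180 mm inside, walls 4 mm, sides along the finisher's x and y, inner floor 30 mm and rim 110 mm above the bench. On its -x side a console 110 (x) x 130 (y) x 90 high carries the dial, whose axis is at finisher (-152, 0) mm
- tub_in (a point): centre of the tub's inner floor, axes as the finisher's (z up)
- dial (a joint): angle of the speed dial, rad, 0 to 4.0, growing clockwise seen from above. Its scale has eleven white marks 0.4 rad apart, numbered 0 to 10 (long marks at 0, 5, 10), so mark 4 is at 1.6. At 0 the dial's white pointer line points to the finisher's -x. It turns easily and stays where it is left
- dial_grip (a point): on the dial's axis, 127 mm above the bench, turning with the dial. The dial is a black disc 44 mm across (top 104 mm above the bench) with a grip bar 14 mm thick and 42 mm long (top 134 mm above the bench); the bar lies along this point's x, the white pointer line is on its -x half
- blank1: turned light-wood drawer-knob blank, loose, 20 g: a disc 32 mm across and 14 mm high with a 24 mm neck on top, 26 mm high in all; origin at the centre of its underside. Starts on the tray. May be absent
- blank2: turned light-wood drawer-knob blank, loose, 20 g: a disc 32 mm across and 14 mm high with a 24 mm neck on top, 26 mm high in all; origin at the centre of its underside. Starts on the tray. May be absent
- blank3: turned light-wood drawer-knob blank, loose, 20 g: a disc 32 mm across and 14 mm high with a 24 mm neck on top, 26 mm high in all; origin at the centre of its underside. Starts on the bench, a stray. May be absent
- blank4: turned light-wood drawer-knob blank, loose, 20 g: a disc 32 mm across and 14 mm high with a 24 mm neck on top, 26 mm high in all; origin at the centre of its underside. Starts on the bench, a stray. May be absent
- blank5: turned light-wood drawer-knob blank, loose, 20 g: a disc 32 mm across and 14 mm high with a 24 mm neck on top, 26 mm high in all; origin at the centre of its underside. Starts on the bench, a stray. May be absent
- blank6: turned light-wood drawer-knob blank, loose, 20 g: a disc 32 mm across and 14 mm high with a 24 mm neck on top, 26 mm high in all; origin at the centre of its underside. Starts on the bench, a stray. May be absent
- glue: white plastic glue bottle, 56 mm across, 150 tall; bystander
- mug: white mug, 76 mm across, 85 tall; bystander
- mallet: wooden mallet, 260 mm long, lying; bystander
- chisel: wood-handled chisel, 160 mm long, lying near the robot; bystander
- brush: bench brush, 200 mm long, lying; bystander
- sander: cork sanding block 100 x 60 x 30 mm; bystander
Mind the look-alikes: they are no part of the job. What is shaped like the blank6 but blue or yellow is not meant. Leave any yellow look-alike of the blank5 alone.

How it is judged:
By the outcome, as a careful person would: the job done as asked, in the order asked, and still so for the second after the job is handed in, with the robot touching nothing.
Of blank1, blank2 only 1 to 2 are there at a start; the rules pass over those that are not, and their reading is None.
Of blank3, blank4, blank5, blank6 only 3 to 4 are there at a start; the rules pass over those that are not, and their reading is None.
At some moment in a run one of blank1, blank2, blank3, blank4, blank5, blank6 may be knocked a few centimetres aside while the robot is not near it.
It also fails if it takes over 200 s, if anything falls off the work surface, if the arm or the gripper's body presses on something with over 40 N, if the wrist force passes 120 N, or if a joint passes its speed limit or range.

### The arm

A 6-joint arm with a two-finger parallel gripper is mounted at the origin on the work surface. World frame = base frame: x ahead of the robot, y to its left, z up, the work surface at z = 0. Lengths are in m, angles in rad, forces in N, time in s.
With the tool pointing down it reaches from about 0.325 to 0.875 m from the base axis. Payload 4.4 kg.
Tool frame: the origin (TCP) lies at the very end of the fingers, on their centre line; the grasp point (between the pads) lies 19 mm behind it; z points along the fingers, y is the line along which they close (so a half turn about z gives the same grasp; the last joint's range is limited). The gripper opens to 85 mm and grips with 20 to 120 N. Pads are 22 mm wide; open, the fingers measure 114 mm over their backs; the gripper's body (76 mm by 85 mm) begins 54 mm behind the grasp point. The pads swing forward as they close: fully open they stand 13 mm farther back than shut.
Start: joints at [-1.401, 0.207, 1.542, -0, 1.393, -0.15], TCP at [0.181, -0.546, 0.231] pointing down, gripper open.
Joint ranges: [-2.73, 2.73], [-0.86, 2.22], [0.23, 2.46], [-1.11, 4.25], [0.08, 2.63], [-2.82, 2.82]. Speed limits (rad/s): [2.79, 2.79, 3.14, 3.14, 3.14, 3.14].

### API

Orientations are given as a 3x3 rotation matrix whose columns are the frame's x, y, z axes.
In Python, from cell import manip gives the robot as it stands.
- The arm moves only by the tool play_rows, never from a script. Its argument "targets" is a list of rows, each a list of 2 entries, a list of its own where there are three numbers: the shift along the tool's x, y, z in units of 0.025 m (1.0 is 0.025 m), then the turn about the tool's z in units of 0.12 rad (1.0 is 0.12 rad). In form: [[[tx, ty, tz], yaw], ...]. A call has 1 to 8 rows; each row shifts and turns the commanded pose from where the row before left it, along the tool's axes as they then stand; what a row does not reach is not made up. A row lasts 1/12 s, in which the tool goes at most 41.7 mm and 7.16 degrees, less where a joint would pass 70% of its speed; a pose out of reach is approached as far as the arm can. A call with a number of a shift or a turn outside -1 to 1 is refused whole. A call with a gripper value outside its range is refused whole. "fingers" is the closure, from 0 (fully open) to 1 (shut), set as the call begins (left out, the last holds). The fingers move at their own pace and stop on an object; the grip force is fixed at half the most. Time passes only in rows, so rows that do not move let the fingers close. It gives the time, the measured TCP pose, the force, the opening and the grip force at its end, in the units of the state.
- manip.get_obs(): the state, without advancing time (a new reading comes with each control period).
- manip.get_image(name): name is "side" or "top" or "wrist"; returns (picture, depth): 400x640x3 uint8, red, green, blue; 400x640 float32, m along the optical axis (not along the pixel's ray), 0 where there is no reading.
- manip.camera_params(name): a dict with "K" (3x3 intrinsics, pixels), "world_to_cam" (4x4, takes a point from world to camera coordinates). Camera axes: x right, y up, looking along -z (the intrinsics and any distortion apply to the point x, -y, -z); pixel columns grow to the right and rows downward; lengths in m; the calibration is good to about 2 mm. A picture is of the moment at which its call begins: read the wrist's pose just before it. camera_params takes no time and is no camera call; for the wrist camera it gives the pose at the moment of the call.
- manip.hand_in(): hands the job in; it is judged then, once.
Trained networks look in the newest picture that a camera, given by its name, has taken for a name from the list of things; names that differ only in an ending like _2 or _b are one class to them, and where a whole thing is asked for, a point or a joint stands for the part that bears it (a point fixed in the world has none). Each returns a list of dicts, best first, with "confidence" (0 to 1); they miss things now and then, are a little off and sometimes report something else, mostly with a low value. They report only what shows in the picture. A call takes as long as a camera call. They do not tell look-alikes from the thing itself.
- manip.cut_out(camera, target): "region" (400x640 bool, what is visible of it) and "position" ([row, column] in pixels, amid what is visible of it).
The state is a dict: "clock": time; "q": joint angles; "qd": joint speeds; "effort": joint torques, N m; "tcp_pos": TCP position; "eef_rot": TCP orientation; "wrist_force": force on the tool from outside, world axes, zero at the start; "wrist_torque": the same for the moment, N m; "finger_gap": finger opening in m; "grip_force": force on a finger pad.
Only numpy, scipy, OpenCV 4.12 (cv2) and the standard library are available. Lean on these libraries where they do the work, as an engineer would, in place of code of your own. Each camera call takes 0.05 s, during which the arm holds its last target. There are 200 camera calls.

## Working session

There is one attempt and no reset: what is moved stays moved. The work goes in short steps, Python scripts to look and compute and a tool call to move; the robot and the scene stay as the last step left them, time stands still between calls to the robot, and variables do not carry over. Pictures are saved under pics/ and viewed, at most 14 in all, crops included, and the job is handed in when it is done.

Besides the shell and the picture viewer there is one more tool, called by a JSON object that holds its "op" and its "data", one argument or row to a line. play_rows: Moves the arm, as the interface text tells. Shifts and turns lie within -1 to 1; 1 stands for 0.025 m of shift or 0.12 rad of turn. Its arguments: {"type":"object","properties":{"targets":{"type":"array","items":{"type":"array"}},"fingers":{"type":"number"}},"required":["targets"]}

```bash
ls; mkdir -p pics
python3 - <<'E'
from cell import manip
import cv2,numpy as np
o=manip.get_obs();print(o)
for n in("top","side"):
    im,d=manip.get_image(n);cv2.imwrite(f"pics/{n}0.png",im[:,:,::-1]);np.save(f"pics/{n}0d.npy",d)
    p=manip.camera_params(n);print(n,p)
E
```

```text
pics
{'clock': 0.0, 'q': array([-1.40051550e+00,  2.07464946e-01,  1.54295795e+00, -3.38617498e-05,
        1.39352624e+00, -1.50489785e-01]), 'qd': array([ 6.33240908e-04, -7.97755747e-04,  5.59949248e-05, -8.34105452e-04,
       -1.30065582e-03,  7.06407705e-05]), 'effort': array([ 1.91091758e-04, -3.83036041e+01, -2.91592473e+01, -2.05051979e-04,
        1.06414984e-02, -1.00676672e-05]), 'tcp_pos': array([ 0.18114924, -0.54490928,  0.23009837]), 'eef_rot': array([[ 9.48990902e-01,  3.15303158e-01, -4.32175202e-04],
       [ 3.15303292e-01, -9.48988128e-01,  2.31674548e-03],
       [ 3.20348030e-04, -2.33483664e-03, -9.99997223e-01]]), 'wrist_force': array([-0.39719669, -0.15423571, -0.2682092 ]), 'wrist_torque': array([ 0.0100853 , -0.00121191, -0.02122799]), 'grip_force': 0.0, 'finger_gap': 0.08538222848259845}
top {'K': array([[397.71073742,   0.        , 317.80441596],
       [  0.        , 397.71073742, 199.30918711],
       [  0.        ,   0.        ,   1.        ]]), 'world_to_cam': array([[ 0.01382085, -0.99985795,  0.00964698, -0.00337713],
       [ 0.99630748,  0.01458811,  0.08460848, -0.59392165],
       [-0.08473719,  0.008442  ,  0.99636757, -1.19005463],
       [ 0.        ,  0.        ,  0.        ,  1.        ]])}
side {'K': array([[419.28940956,   0.        , 319.16881581],
       [  0.        , 419.28940956, 205.82241395],
       [  0.        ,   0.        ,   1.        ]]), 'world_to_cam': array([[ 0.93734965, -0.34838216, -0.00234394, -0.53698726],
       [ 0.17830362,  0.47393821,  0.86231688, -0.20414939],
       [-0.29930494, -0.80871036,  0.50636361, -0.93985868],
       [ 0.        ,  0.        ,  0.        ,  1.        ]])}
```

View pics/top0.png

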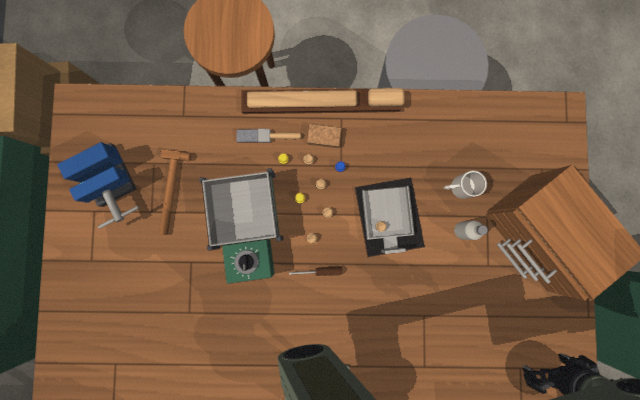

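View pics/side0.png

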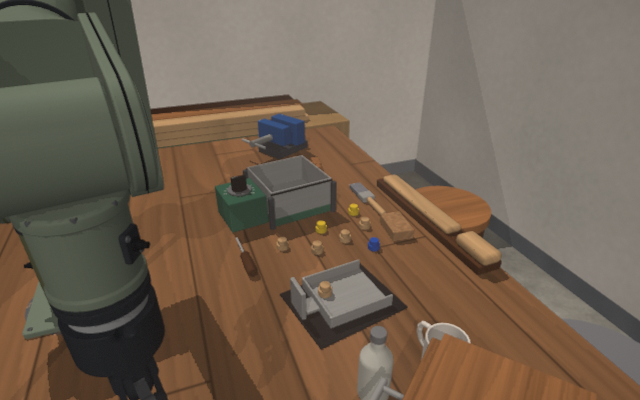

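Top view: the tray, handle toward the robot, is at (390,213) with one blank at (381,227). Strays are at (308,159), (321,184), (327,212) and (312,238). The yellow decoys are at (284,158) and (300,198), the blue one at (340,167), the tub at (240,208) and the dial at (246,262).

```bash
cat > h.py <<'E'
from cell import manip
import cv2,numpy as np
def deproj(p,rc,d):
    K=p["K"];T=np.linalg.inv(p["world_to_cam"])
    r,c=np.asarray(rc[0],float),np.asarray(rc[1],float)
    P=np.stack([(c-K[0,2])/K[0,0]*d,-(r-K[1,2])/K[1,1]*d,-d,np.ones_like(d)],0)
    return (T@P.reshape(4,-1))[:3].T
def cloud(cam,region,depth,p=None):
    p=p or manip.camera_params(cam)
    r,c=np.nonzero(region&(depth>0));return deproj(p,(r,c),depth[r,c]),(r,c)
def look(cam,name):
    p=manip.camera_params(cam);im,d=manip.get_image(cam)
    if name:cv2.imwrite(f"pics/{name}.png",im[:,:,::-1])
    return p,im,d
def blanks(cam,name=None,tgt="blank3"):
    p,im,d=look(cam,name);out=[]
    for o in manip.cut_out(cam,tgt):
        P,(r,c)=cloud(cam,o["region"],d,p)
        if len(P)<5: continue
        rgb=np.median(im[r,c],0);zt=np.percentile(P[:,2],90)
        t=P[P[:,2]>zt-.006]
        out.append((round(o["confidence"],2),np.round(o["position"]),rgb,np.round((t.min(0)+t.max(0))/2*[1,1,0]+[0,0,zt],4),np.round(P.min(0),3),np.round(P.max(0),3)))
    return out
E
python3 - <<'E'
from h import *
np.set_printoptions(suppress=True,precision=4)
for cam in("top","side"):
    print(cam)
    for b in blanks(cam):print(*b)
    p,im,d=look(cam,None)
    for t in("tray","tray_handle","finisher","dial","mat"):
        for o in manip.cut_out(cam,t)[:1]:
            P,(r,c)=cloud(cam,o["region"],d,p)
            hi=P[P[:,2]>np.percentile(P[:,2],98)-.008]
            print(t,round(o["confidence"],2),o["position"],"med",np.median(P,0),"min",P.min(0),"max",P.max(0),"rect",cv2.minAreaRect(P[:,:2].astype(np.float32)),"hi",hi.mean(0),len(hi))
E
```

```text
top
0.66 [182. 318.] [196.  152.5 108.5] [ 0.6425 -0.0025  0.0282] [ 0.63  -0.014  0.011] [0.654 0.008 0.031]
0.54 [165. 340.] [ 48.5  86.  160. ] [ 0.6994 -0.0619  0.027 ] [ 0.683 -0.076 -0.006] [ 0.713 -0.047  0.03 ]
0.51 [159. 278.] [216. 188.  59.] [0.7213 0.1155 0.028 ] [0.706 0.102 0.004] [0.735 0.131 0.03 ]
0.49 [225. 382.] [193.5 152.  108. ] [ 0.5136 -0.1859  0.0352] [ 0.503 -0.197  0.014] [ 0.524 -0.174  0.036]
0.38 [239. 313.] [181. 143. 100.] [0.4775 0.0226 0.0271] [0.464 0.009 0.001] [0.491 0.037 0.032]
0.34 [186. 168.] [146.  98.  62.] [0.6111 0.4494 0.0266] [ 0.482  0.403 -0.005] [0.74  0.494 0.032]
0.16 [137. 325.] [172.  127.   88.5] [ 0.7931 -0.0098  0.032 ] [ 0.759 -0.063 -0.006] [0.831 0.042 0.037]
tray 0.71 [213.9, 389.2] med [ 0.5503 -0.2131  0.0081] min [ 0.4327 -0.2919 -0.0013] max [ 0.6387 -0.129   0.0843] rect ((0.5351409912109375, -0.21387037634849548), (0.2001718133687973, 0.1498394012451172), 6.241713047027588) hi [ 0.4429 -0.2187  0.0783] 75
tray_handle 0.89 [214.3, 392.6] med [ 0.5523 -0.2156  0.008 ] min [ 0.4331 -0.2809 -0.0012] max [ 0.6383 -0.1323  
[... 2426 characters left out ...]
in [ 0.3458  0.1071 -0.0025] max [0.7438 0.5858 0.1372] rect ((0.5414226055145264, 0.3436608910560608), (0.4017547369003296, 0.4597302973270416), 4.893416404724121) hi [0.5158 0.2109 0.1123] 616
dial 0.48 [187.3, 238.8] med [0.4082 0.2002 0.1138] min [0.3883 0.1823 0.    ] max [0.4652 0.4933 0.1372] rect ((0.43086254596710205, 0.337993323802948), (0.31676414608955383, 0.04381980001926422), 80.46784973144531) hi [0.4093 0.2027 0.1321] 61
mat 0.88 [320.1, 343.9] med [ 0.5155 -0.2837  0.004 ] min [ 0.4232 -0.3258 -0.0026] max [ 0.6689 -0.1279  0.0086] rect ((0.5465521216392517, -0.2173490673303604), (0.2209482342004776, 0.18397927284240723), 10.623322486877441) hi [ 0.5349 -0.2684  0.004 ] 2025
```

{"op": "play_rows", "data": {
  "targets": [
    [[0,0,-1],0],
    [[0,0,-1],0],
    [[0,0,-1],0],
    [[0,0,-1],0],
    [[0,0,-1],0],
    [[0,0,-1],0],
    [[0,0,-1],0],
    [[0,0,-1],0]
  ],
  "fingers": 0.4
}}

```text
clock: 1.57
tcp_pos: [0.1813, -0.5455, 0.4326]
eef_rot: [[0.949, 0.315, 0.0], [0.315, -0.949, -0.0], [-0.0, 0.0, -1.0]]
wrist_force: [0.3, -0.4, 0.4]
finger_gap: 0.0513
grip_force: 0.0
```

{"op": "play_rows", "data": {
  "targets": [
    [[0,0,-1],0],
    [[0,0,-1],0],
    [[0,0,-1],0],
    [[0,0,-1],0],
    [[0,0,-1],0],
    [[0,0,-1],0],
    [[0,0,-1],0],
    [[0,0,-1],0]
  ]
}}

```text
clock: 2.23
tcp_pos: [0.1813, -0.5453, 0.6326]
eef_rot: [[0.949, 0.315, 0.0], [0.315, -0.949, -0.0], [-0.0, 0.0, -1.0]]
wrist_force: [-0.6, -0.1, 0.5]
finger_gap: 0.0513
grip_force: 0.0
```

{"op": "play_rows", "data": {
  "targets": [
    [[0,0,-1],0],
    [[0,0,-1],0],
    [[0,0,-1],0],
    [[0,0,-1],0],
    [[0,0,-1],0],
    [[0,0,-1],0],
    [[0,0,-1],0],
    [[0,0,-1],0]
  ]
}}

```text
clock: 2.9
tcp_pos: [0.1656, -0.4974, 0.7652]
eef_rot: [[0.949, 0.315, 0.014], [0.315, -0.948, -0.043], [-0.001, 0.045, -0.999]]
wrist_force: [-1.0, -0.2, 0.5]
finger_gap: 0.0509
grip_force: 0.0
```

Run:
```python
from h import *
np.set_printoptions(suppress=True,precision=4)
o=manip.get_obs();print(o["q"],o["tcp_pos"],o["eef_rot"])
p=manip.camera_params("top");d=np.load("pics/top0d.npy");r,c=np.nonzero(d>0);P=deproj(p,(r,c),d[r,c])
def sel(x0,x1,y0,y1,z0,z1):
    m=(P[:,0]>x0)&(P[:,0]<x1)&(P[:,1]>y0)&(P[:,1]<y1)&(P[:,2]>z0)&(P[:,2]<z1);return P[m][:,:2].astype(np.float32)
for n,a in dict(rim=(.38,.72,.08,.36,.1,.118),con=(.33,.5,.1,.32,.082,.1),bar=(.36,.46,.15,.26,.12,.15),walls=(.46,.68,-.33,-.1,.024,.034),handle=(.41,.48,-.3,-.15,.06,.09)).items():
    s=sel(*a);print(n,len(s),cv2.minAreaRect(s),s.mean(0))
```

```text
[-1.4189  0.3446  0.2252  0.0121  2.5268 -0.159 ] [ 0.1656 -0.4974  0.7652] [[ 0.9489  0.3152  0.0137]
 [ 0.3155 -0.9479 -0.0434]
 [-0.0007  0.0455 -0.999 ]]
rim 709 ((0.5245074033737183, 0.22323071956634521), (0.2777414917945862, 0.2037568986415863), 9.046518325805664) [0.5397 0.2278]
con 1639 ((0.4165346920490265, 0.21873098611831665), (0.20323695242404938, 0.14708657562732697), 85.05791473388672) [0.4107 0.2092]
bar 88 ((0.4076550006866455, 0.20778079330921173), (0.04083650931715965, 0.014184828847646713), 3.858318328857422) [0.4081 0.2072]
walls 229 ((0.5570295453071594, -0.2071504294872284), (0.14988277852535248, 0.14076828956604004), 6.295769214630127) [ 0.5364 -0.2099]
handle 80 ((0.4429250657558441, -0.21964289247989655), (0.009911260567605495, 0.059572722762823105), 5.372219562530518) [ 0.4428 -0.2174]
```

{"op": "play_rows", "data": {
  "targets": [
    [[0,0,1],0],
    [[0,0,1],0],
    [[0,0,1],0],
    [[0,0,1],0],
    [[0,0,1],0],
    [[0,0,1],0],
    [[0,0,1],0],
    [[0,0,1],0]
  ]
}}

```text
clock: 3.57
tcp_pos: [0.1684, -0.5063, 0.5648]
eef_rot: [[0.949, 0.315, 0.014], [0.315, -0.948, -0.045], [-0.001, 0.047, -0.999]]
wrist_force: [-0.4, -0.1, 0.0]
finger_gap: 0.0517
grip_force: 0.0
```

```bash
cat >> h.py <<'E'
def plan(wps,p=None,R=None,maxu=1.0):
    o=manip.get_obs();p=o["tcp_pos"] if p is None else np.array(p);R=o["eef_rot"] if R is None else R
    print("at",np.round(p,4))
    for n,w in wps:
        u=R.T@(np.array(w)-p)/.025;k=max(1,int(np.ceil(np.abs(u).max()/maxu-1e-9)))
        print(n,np.round(w,4),f"{k} rows of",np.round(u/k,3).tolist());p=np.array(w)
TC=np.array([.5570,-.2072]);TA=np.deg2rad(6.2)
def tray(x,y):return TC+np.array([[np.cos(TA),-np.sin(TA)],[np.sin(TA),np.cos(TA)]])@[x,y]
def pick(b,s,h=.11):
    b=list(b);s=list(tray(*s));
    plan([("above",b+[h]),("down",b+[.005]),("up",b+[h]),("spot",s+[h]),("lower",s+[.016]),("rise",s+[h])])
E
python3 - <<'E'
from h import *
o=manip.get_obs();R=o["eef_rot"];print(R)
a=.213;Y=np.array([[np.cos(a),-np.sin(a),0],[np.sin(a),np.cos(a),0],[0,0,1]])
R=R@Y;print(R)
plan([("v",(.40,-.12,.40)),("a",(.4775,.0217,.11)),("d",(.4775,.0217,.005)),("u",(.4775,.0217,.11)),("s",[*tray(.048,.028),.11]),("l",[*tray(.048,.028),.016]),("r",[*tray(.048,.028),.11])],R=R)
E
```

```text
[[ 0.9489906   0.31499735  0.01391115]
 [ 0.31530278 -0.94792155 -0.04504309]
 [-0.00100178  0.04713169 -0.99888818]]
[[ 0.99413274  0.10726875  0.01391115]
 [ 0.10779327 -0.99315242 -0.04504309]
 [ 0.00898417  0.04627834 -0.99888818]]
at [ 0.1684 -0.5063  0.5648]
v [ 0.4  -0.12  0.4 ] 15 rows of [0.721, -0.977, 0.401]
a [0.4775 0.0217 0.11  ] 12 rows of [0.299, -0.486, 0.948]
d [0.4775 0.0217 0.005 ] 5 rows of [-0.008, -0.039, 0.839]
u [0.4775 0.0217 0.11  ] 5 rows of [0.008, 0.039, -0.839]
s [ 0.6017 -0.1742  0.11  ] 9 rows of [0.455, 0.924, 0.047]
l [ 0.6017 -0.1742  0.016 ] 4 rows of [-0.008, -0.044, 0.939]
r [ 0.6017 -0.1742  0.11  ] 4 rows of [0.008, 0.044, -0.939]
```

{"op": "play_rows", "data": {
  "targets": [
    [[0,0,0],0.9],
    [[0,0,0],0.88],
    [[0.72,-0.98,0.4],0],
    [[0.72,-0.98,0.4],0],
    [[0.72,-0.98,0.4],0],
    [[0.72,-0.98,0.4],0],
    [[0.72,-0.98,0.4],0],
    [[0.72,-0.98,0.4],0]
  ]
}}

```text
clock: 4.23
tcp_pos: [0.2612, -0.3504, 0.5003]
eef_rot: [[0.994, 0.106, 0.016], [0.107, -0.993, -0.045], [0.011, 0.046, -0.999]]
wrist_force: [0.3, -0.6, 0.5]
finger_gap: 0.0514
grip_force: 0.0
```

{"op": "play_rows", "data": {
  "targets": [
    [[0.72,-0.98,0.4],0],
    [[0.72,-0.98,0.4],0],
    [[0.72,-0.98,0.4],0],
    [[0.72,-0.98,0.4],0],
    [[0.72,-0.98,0.4],0],
    [[0.72,-0.98,0.4],0],
    [[0.72,-0.98,0.4],0],
    [[0.72,-0.98,0.4],0]
  ]
}}

```text
clock: 4.9
tcp_pos: [0.3848, -0.1436, 0.4139]
eef_rot: [[0.994, 0.106, 0.019], [0.107, -0.993, -0.042], [0.014, 0.044, -0.999]]
wrist_force: [0.8, -0.9, 0.3]
finger_gap: 0.0516
grip_force: 0.0
```

{"op": "play_rows", "data": {
  "targets": [
    [[0.72,-0.98,0.4],0],
    [[0.3,-0.49,0.95],0],
    [[0.3,-0.49,0.95],0],
    [[0.3,-0.49,0.95],0],
    [[0.3,-0.49,0.95],0],
    [[0.3,-0.49,0.95],0],
    [[0.3,-0.49,0.95],0],
    [[0.3,-0.49,0.95],0]
  ]
}}

```text
clock: 5.57
tcp_pos: [0.4464, -0.0343, 0.2334]
eef_rot: [[0.994, 0.107, 0.02], [0.107, -0.993, -0.04], [0.015, 0.042, -0.999]]
wrist_force: [0.3, -0.3, 0.0]
finger_gap: 0.0514
grip_force: 0.0
```

{"op": "play_rows", "data": {
  "targets": [
    [[0.3,-0.49,0.95],0],
    [[0.3,-0.49,0.95],0],
    [[0.3,-0.49,0.95],0],
    [[0.3,-0.49,0.95],0],
    [[0,0,0],0]
  ]
}}

```text
clock: 5.98
tcp_pos: [0.4692, 0.0153, 0.1327]
eef_rot: [[0.994, 0.109, 0.009], [0.109, -0.993, -0.037], [0.005, 0.038, -0.999]]
wrist_force: [-1.1, 0.5, 0.5]
finger_gap: 0.0518
grip_force: 0.0
```

Run:
```python
from h import *
print(manip.get_obs()["eef_rot"])
for b in blanks("wrist","w1"):print(*b)
for b in blanks("side"):print(*b[:4])
pick((.4775,.0217),(.048,.028))
```

```text
[[ 0.9940461   0.10855452  0.00939495]
 [ 0.1088306  -0.99337109 -0.03701042]
 [ 0.00531502  0.03781252 -0.99927072]]
0.78 [184. 302.] [223. 189. 131.] [0.4761 0.0227 0.028 ] [0.459 0.006 0.   ] [0.492 0.038 0.03 ]
0.74 [ 85. 374.] [225. 191. 133.] [ 0.5549 -0.0244  0.0281] [ 0.539 -0.042  0.001] [ 0.571 -0.009  0.03 ]
0.63 [165. 575.] [155. 128.  85.] [ 0.5146 -0.1878  0.0357] [ 0.496 -0.221  0.008] [ 0.53  -0.172  0.037]
0.56 [290. 324.] [115.  92.  67.] [ 0.5159 -0.1888  0.0347]
0.51 [224. 363.] [129. 101.  72.] [0.7213 0.0373 0.0268]
0.48 [236. 345.] [129.5 102.   73. ] [ 0.6447 -0.005   0.0267]
0.45 [246. 320.] [127.  99.  70.] [ 0.5568 -0.0246  0.0265]
0.45 [242. 378.] [ 49.  60. 108.] [ 0.7003 -0.0635  0.0268]
0.31 [322. 343.] [43. 38. 35.] [ 0.548  -0.224   0.0056]
at [0.4725 0.0129 0.1376]
above [0.4775 0.0217 0.11  ] 2 rows of [0.11, -0.188, 0.547]
down [0.4775 0.0217 0.005 ] 5 rows of [-0.012, -0.035, 0.839]
up [0.4775 0.0217 0.11  ] 5 rows of [0.012, 0.035, -0.839]
spot [ 0.6017 -0.1742  0.11  ] 9 rows of [0.456, 0.924, 0.044]
lower [ 0.6017 -0.1742  0.016 ] 4 rows of [-0.013, -0.039, 0.939]
rise [ 0.6017 -0.1742  0.11  ] 4 rows of [0.013, 0.039, -0.939]
```

{"op": "play_rows", "data": {
  "targets": [
    [[0.1,-0.2,0.55],0],
    [[0.1,-0.2,0.55],0],
    [[0,0,0],0],
    [[0,0,0],0]
  ]
}}

```text
clock: 6.52
tcp_pos: [0.4756, 0.0224, 0.1084]
eef_rot: [[0.994, 0.106, 0.015], [0.107, -0.994, -0.039], [0.01, 0.04, -0.999]]
wrist_force: [-0.5, 0.0, -0.5]
finger_gap: 0.0512
grip_force: 0.0
```

Run:
```python
from h import *
pick((.4768,.0222),(.048,.028))
```

```text
at [0.4756 0.0224 0.1084]
above [0.4768 0.0222 0.11  ] 1 rows of [0.049, 0.015, -0.061]
down [0.4768 0.0222 0.005 ] 5 rows of [-0.009, -0.034, 0.839]
up [0.4768 0.0222 0.11  ] 5 rows of [0.009, 0.034, -0.839]
spot [ 0.6017 -0.1742  0.11  ] 9 rows of [0.459, 0.926, 0.042]
lower [ 0.6017 -0.1742  0.016 ] 4 rows of [-0.01, -0.038, 0.939]
rise [ 0.6017 -0.1742  0.11  ] 4 rows of [0.01, 0.038, -0.939]
```

{"op": "play_rows", "data": {
  "targets": [
    [[0.05,0,-0.06],0],
    [[-0.01,-0.03,0.84],0],
    [[-0.01,-0.03,0.84],0],
    [[-0.01,-0.03,0.84],0],
    [[-0.01,-0.03,0.84],0],
    [[-0.01,-0.03,0.84],0],
    [[0,0,0],0]
  ]
}}

```text
clock: 7.1
tcp_pos: [0.4735, 0.0225, 0.0014]
eef_rot: [[0.994, 0.106, 0.007], [0.107, -0.994, -0.038], [0.003, 0.039, -0.999]]
wrist_force: [-1.0, -0.4, 1.0]
finger_gap: 0.0513
grip_force: 0.0
```

{"op": "play_rows", "data": {
  "targets": [
    [[0,0,0],0],
    [[0,0,0],0],
    [[0,0,0],0],
    [[0,0,0],0]
  ],
  "fingers": 1.0
}}

```text
clock: 7.43
tcp_pos: [0.4778, 0.0225, 0.0053]
eef_rot: [[0.994, 0.107, 0.017], [0.107, -0.993, -0.039], [0.013, 0.041, -0.999]]
wrist_force: [-1.1, -0.8, 3.0]
finger_gap: 0.0287
grip_force: 59.5
```

{"op": "play_rows", "data": {
  "targets": [
    [[0.01,0.03,-0.84],0],
    [[0.01,0.03,-0.84],0],
    [[0.01,0.03,-0.84],0],
    [[0.01,0.03,-0.84],0],
    [[0.01,0.03,-0.84],0]
  ]
}}

```text
clock: 7.85
tcp_pos: [0.4765, 0.0232, 0.1106]
eef_rot: [[0.994, 0.107, 0.015], [0.107, -0.993, -0.039], [0.01, 0.04, -0.999]]
wrist_force: [0.4, 0.1, -0.9]
finger_gap: 0.0285
grip_force: 59.4
```

{"op": "play_rows", "data": {
  "targets": [
    [[0.46,0.93,0.04],0],
    [[0.46,0.93,0.04],0],
    [[0.46,0.93,0.04],0],
    [[0.46,0.93,0.04],0],
    [[0.46,0.93,0.04],0],
    [[0.46,0.93,0.04],0],
    [[0.46,0.93,0.04],0],
    [[0.46,0.93,0.04],0]
  ]
}}

```text
clock: 8.52
tcp_pos: [0.5886, -0.1534, 0.1098]
eef_rot: [[0.994, 0.107, 0.014], [0.107, -0.993, -0.039], [0.01, 0.04, -0.999]]
wrist_force: [0.1, 0.6, 0.2]
finger_gap: 0.0288
grip_force: 59.4
```

{"op": "play_rows", "data": {
  "targets": [
    [[0.46,0.93,0.04],0],
    [[0,0,0],0],
    [[0,0,0],0],
    [[0,0,0],0]
  ]
}}

```text
clock: 8.85
tcp_pos: [0.6012, -0.1736, 0.109]
eef_rot: [[0.994, 0.107, 0.013], [0.107, -0.994, -0.038], [0.009, 0.039, -0.999]]
wrist_force: [-0.6, 1.2, -0.1]
finger_gap: 0.0288
grip_force: 59.4
```

Run:
```python
from h import *
s=list(tray(.048,.028));plan([("s",s+[.11]),("l",s+[.016])])
for b in blanks("side"):print(*b[:4])
```

```text
at [ 0.6012 -0.1736  0.109 ]
s [ 0.6017 -0.1742  0.11  ] 1 rows of [0.018, 0.025, -0.037]
l [ 0.6017 -0.1742  0.016 ] 4 rows of [-0.008, -0.037, 0.939]
0.69 [290. 325.] [134. 107.  79.] [ 0.5161 -0.1894  0.0344]
0.67 [243. 356.] [124.5  98.5  71.5] [ 0.5966 -0.1751  0.1302]
0.62 [235. 347.] [134. 106.  76.] [ 0.6231 -0.0735  0.0272]
0.6 [245. 375.] [47. 57. 99.] [ 0.661  -0.1287  0.0268]
0.17 [296. 340.] [117. 109. 102.] [ 0.5381 -0.2099  0.0327]
```

{"op": "play_rows", "data": {
  "targets": [
    [[0,-0.03,0.92],0],
    [[0,-0.03,0.94],0],
    [[0,-0.03,0.94],0],
    [[0,-0.03,0.94],0],
    [[0,0,0],0],
    [[0,0,0],0]
  ]
}}

```text
clock: 9.45
tcp_pos: [0.6006, -0.1731, 0.0139]
eef_rot: [[0.994, 0.108, 0.009], [0.108, -0.993, -0.037], [0.005, 0.038, -0.999]]
wrist_force: [-0.1, 0.1, 0.4]
finger_gap: 0.0293
grip_force: 80.6
```

{"op": "play_rows", "data": {
  "targets": [
    [[0,0,0],0],
    [[0,0,0],0],
    [[0,0,-0.3],0],
    [[0,0.04,-0.8],0],
    [[0,0.04,-0.9],0],
    [[0,0.04,-0.9],0],
    [[0,0.04,-0.9],0],
    [[0,0,0],0]
  ],
  "fingers": 0.52
}}

```text
clock: 10.12
tcp_pos: [0.6062, -0.1768, 0.1185]
eef_rot: [[0.994, 0.106, 0.025], [0.107, -0.993, -0.044], [0.021, 0.046, -0.999]]
wrist_force: [1.7, 0.3, 1.5]
finger_gap: 0.0413
grip_force: 0.0
```

Run:
```python
from h import *
for c in("top","side"):
    print(c)
    for b in blanks(c):print(*b[:4])
pick((.556,-.0255),(.048,-.028))
```

```text
top
0.61 [226. 386.] [187. 147. 105.] [ 0.5136 -0.187   0.0347]
0.56 [161. 281.] [214. 186.  59.] [0.7214 0.1158 0.0274]
0.55 [184. 318.] [179. 141.  99.] [ 0.6426 -0.0025  0.0264]
0.49 [165. 340.] [ 44.   83.  166.5] [ 0.6964 -0.0618  0.0278]
0.48 [157. 306.] [177. 139.  98.] [0.7199 0.0386 0.027 ]
0.31 [205. 362.] [45. 43. 41.] [ 0.5446 -0.2164  0.0067]
side
0.72 [290. 325.] [135. 108.  80.] [ 0.5161 -0.1901  0.0345]
0.69 [249. 319.] [133. 104.  74.] [ 0.5567 -0.0257  0.0262]
0.66 [236. 344.] [136.  106.5  76. ] [ 0.6435 -0.0039  0.027 ]
0.65 [275. 358.] [132. 106.  78.] [ 0.6039 -0.1763  0.0347]
0.43 [244. 376.] [46. 57. 98.] [ 0.7012 -0.0659  0.0262]
0.41 [229. 324.] [153. 126.  41.] [0.6004 0.0615 0.0268]
at [ 0.6011 -0.1747  0.1101]
above [ 0.556  -0.0255  0.11  ] 7 rows of [-0.165, -0.874, -0.035]
down [ 0.556  -0.0255  0.005 ] 5 rows of [-0.007, -0.033, 0.839]
up [ 0.556  -0.0255  0.11  ] 5 rows of [0.007, 0.033, -0.839]
spot [ 0.6077 -0.2299  0.11  ] 9 rows of [0.131, 0.927, 0.038]
lower [ 0.6077 -0.2299  0.016 ] 4 rows of [-0.008, -0.037, 0.939]
rise [ 0.6077 -0.2299  0.11  ] 4 rows of [0.008, 0.037, -0.939]
```

{"op": "play_rows", "data": {
  "targets": [
    [[-0.17,-0.88,-0.03],0],
    [[-0.17,-0.88,-0.03],0],
    [[-0.17,-0.88,-0.03],0],
    [[-0.17,-0.87,-0.03],0],
    [[-0.16,-0.87,-0.04],0],
    [[-0.16,-0.87,-0.04],0],
    [[-0.16,-0.87,-0.04],0],
    [[0,0,0],0]
  ],
  "fingers": 0.4
}}

```text
clock: 10.98
tcp_pos: [0.5533, -0.022, 0.1078]
eef_rot: [[0.994, 0.11, 0.007], [0.11, -0.993, -0.036], [0.003, 0.036, -0.999]]
wrist_force: [0.4, -0.5, -0.5]
finger_gap: 0.0513
grip_force: 0.0
```

{"op": "play_rows", "data": {
  "targets": [
    [[-0.01,-0.03,0.84],0],
    [[-0.01,-0.03,0.84],0],
    [[-0.01,-0.03,0.84],0],
    [[-0.01,-0.03,0.84],0],
    [[-0.01,-0.03,0.84],0],
    [[0,0,0],0]
  ]
}}

```text
clock: 11.48
tcp_pos: [0.551, -0.0259, -0.0006]
eef_rot: [[0.994, 0.107, 0.001], [0.107, -0.994, -0.037], [-0.002, 0.037, -0.999]]
wrist_force: [-1.3, -0.2, -0.4]
finger_gap: 0.0513
grip_force: 0.0
```

{"op": "play_rows", "data": {
  "targets": [
    [[0,0,0],0],
    [[0,0,0],0],
    [[0,0,0],0],
    [[0,0,0],0]
  ],
  "fingers": 1.0
}}

```text
clock: 11.82
tcp_pos: [0.5574, -0.0266, 0.0065]
eef_rot: [[0.994, 0.107, 0.016], [0.107, -0.993, -0.039], [0.011, 0.041, -0.999]]
wrist_force: [0.0, -0.1, 0.1]
finger_gap: 0.029
grip_force: 59.1
```

{"op": "play_rows", "data": {
  "targets": [
    [[0.01,0.03,-0.84],0],
    [[0.01,0.03,-0.84],0],
    [[0.01,0.03,-0.84],0],
    [[0.01,0.03,-0.84],0],
    [[0.01,0.03,-0.84],0]
  ]
}}

```text
clock: 12.23
tcp_pos: [0.5569, -0.0259, 0.1123]
eef_rot: [[0.994, 0.107, 0.015], [0.107, -0.993, -0.039], [0.011, 0.04, -0.999]]
wrist_force: [0.6, 0.8, 0.1]
finger_gap: 0.0289
grip_force: 59.3
```

{"op": "play_rows", "data": {
  "targets": [
    [[0.13,0.93,0.04],0],
    [[0.13,0.93,0.04],0],
    [[0.13,0.93,0.04],0],
    [[0.13,0.93,0.04],0],
    [[0.13,0.93,0.04],0],
    [[0.13,0.93,0.04],0],
    [[0.13,0.93,0.04],0],
    [[0.13,0.92,0.03],0]
  ]
}}

```text
clock: 12.9
tcp_pos: [0.6028, -0.2092, 0.1112]
eef_rot: [[0.994, 0.107, 0.015], [0.107, -0.993, -0.039], [0.01, 0.041, -0.999]]
wrist_force: [0.9, 0.2, -1.4]
finger_gap: 0.0289
grip_force: 59.3
```

{"op": "play_rows", "data": {
  "targets": [
    [[0.14,0.92,0.03],0],
    [[0,0,0],0],
    [[0,0,0],0],
    [[0,-0.03,0.94],0],
    [[0,-0.03,0.94],0],
    [[0,-0.03,0.94],0],
    [[0,-0.04,0.94],0],
    [[0,0,0],0]
  ]
}}

```text
clock: 13.57
tcp_pos: [0.6048, -0.2273, 0.011]
eef_rot: [[0.994, 0.108, 0.004], [0.108, -0.994, -0.033], [0.0, 0.034, -0.999]]
wrist_force: [-1.3, -0.1, -1.3]
finger_gap: 0.0289
grip_force: 77.8
```

{"op": "play_rows", "data": {
  "targets": [
    [[0,0,0],0],
    [[0,0,0],0],
    [[0,0,-0.3],0],
    [[0,0.04,-0.8],0],
    [[0,0.04,-0.9],0],
    [[0,0.04,-0.9],0],
    [[0,0.04,-0.9],0],
    [[0,0,0],0]
  ],
  "fingers": 0.52
}}

```text
clock: 14.23
tcp_pos: [0.6131, -0.2334, 0.1205]
eef_rot: [[0.994, 0.106, 0.026], [0.107, -0.993, -0.046], [0.021, 0.048, -0.999]]
wrist_force: [0.6, -0.1, 1.9]
finger_gap: 0.0409
grip_force: 0.0
```

Run:
```python
from h import *
for c in("top","side"):
    print(c)
    for b in blanks(c):print(*b[:4])
pick((.6432,-.004),(.003,-.028))
```

```text
top
0.67 [183. 321.] [188. 148. 104.] [ 0.6429 -0.0025  0.0265]
0.48 [200. 298.] [220. 199.  61.] [0.5987 0.0626 0.0279]
0.45 [202. 378.] [194. 153. 110.] [ 0.6028 -0.1735  0.0353]
0.45 [169. 339.] [ 45.  83. 161.] [ 0.6977 -0.0617  0.0274]
side
0.68 [289. 374.] [136. 108.  78.] [ 0.6096 -0.2298  0.0349]
0.63 [276. 359.] [135. 108.  78.] [ 0.6036 -0.176   0.0344]
0.63 [229. 322.] [156. 128.  41.] [0.6004 0.0585 0.0263]
0.51 [290. 329.] [135. 107.  79.] [ 0.5162 -0.1914  0.0346]
0.41 [236. 344.] [137. 108.  77.] [ 0.6435 -0.0052  0.0263]
at [ 0.6079 -0.2308  0.1113]
above [ 0.6432 -0.004   0.11  ] 9 rows of [0.264, -0.985, -0.031]
down [ 0.6432 -0.004   0.005 ] 5 rows of [-0.007, -0.033, 0.839]
up [ 0.6432 -0.004   0.11  ] 5 rows of [0.007, 0.033, -0.839]
spot [ 0.563  -0.2347  0.11  ] 9 rows of [-0.464, 0.981, 0.035]
lower [ 0.563  -0.2347  0.016 ] 4 rows of [-0.008, -0.037, 0.939]
rise [ 0.563  -0.2347  0.11  ] 4 rows of [0.008, 0.037, -0.939]
```

{"op": "play_rows", "data": {
  "targets": [
    [[0.26,-0.98,-0.03],0],
    [[0.26,-0.98,-0.03],0],
    [[0.26,-0.98,-0.03],0],
    [[0.26,-0.99,-0.03],0],
    [[0.27,-0.99,-0.03],0],
    [[0.27,-0.99,-0.03],0],
    [[0.27,-0.99,-0.03],0],
    [[0.26,-0.98,-0.04],0]
  ],
  "fingers": 0.4
}}

```text
clock: 15.1
tcp_pos: [0.6382, -0.0279, 0.108]
eef_rot: [[0.994, 0.107, 0.009], [0.107, -0.994, -0.038], [0.005, 0.039, -0.999]]
wrist_force: [1.4, -0.1, 0.2]
finger_gap: 0.0513
grip_force: 0.0
```

{"op": "play_rows", "data": {
  "targets": [
    [[0.27,-0.98,-0.04],0],
    [[0,0,0],0],
    [[-0.01,-0.03,0.84],0],
    [[-0.01,-0.03,0.84],0],
    [[-0.01,-0.03,0.84],0],
    [[-0.01,-0.03,0.84],0],
    [[-0.01,-0.03,0.84],0],
    [[0,0,0],0]
  ]
}}

```text
clock: 15.77
tcp_pos: [0.639, -0.0049, -0.0007]
eef_rot: [[0.994, 0.106, 0.003], [0.106, -0.994, -0.038], [-0.001, 0.038, -0.999]]
wrist_force: [-0.7, 0.4, -0.5]
finger_gap: 0.0513
grip_force: 0.0
```

{"op": "play_rows", "data": {
  "targets": [
    [[0,0,0],0],
    [[0,0,0],0],
    [[0,0,0],0],
    [[0,0,0],0]
  ],
  "fingers": 1.0
}}

```text
clock: 16.1
tcp_pos: [0.6443, -0.005, 0.0065]
eef_rot: [[0.994, 0.107, 0.015], [0.107, -0.993, -0.039], [0.011, 0.04, -0.999]]
wrist_force: [0.0, 0.2, 0.1]
finger_gap: 0.029
grip_force: 59.1
```

{"op": "play_rows", "data": {
  "targets": [
    [[0.01,0.03,-0.84],0],
    [[0.01,0.03,-0.84],0],
    [[0.01,0.03,-0.84],0],
    [[0.01,0.03,-0.84],0],
    [[0.01,0.03,-0.84],0]
  ]
}}

```text
clock: 16.52
tcp_pos: [0.6439, -0.0043, 0.1122]
eef_rot: [[0.994, 0.107, 0.014], [0.107, -0.993, -0.039], [0.01, 0.04, -0.999]]
wrist_force: [-0.3, 0.0, -0.3]
finger_gap: 0.029
grip_force: 59.3
```

{"op": "play_rows", "data": {
  "targets": [
    [[-0.46,0.98,0.03],0],
    [[-0.46,0.98,0.03],0],
    [[-0.46,0.98,0.03],0],
    [[-0.46,0.98,0.03],0],
    [[-0.46,0.98,0.03],0],
    [[-0.47,0.98,0.04],0],
    [[-0.47,0.98,0.04],0],
    [[-0.47,0.98,0.04],0]
  ]
}}

```text
clock: 17.18
tcp_pos: [0.5722, -0.2106, 0.1116]
eef_rot: [[0.994, 0.107, 0.014], [0.107, -0.993, -0.039], [0.01, 0.041, -0.999]]
wrist_force: [0.8, -0.1, 0.9]
finger_gap: 0.0292
grip_force: 59.3
```

{"op": "play_rows", "data": {
  "targets": [
    [[-0.46,0.99,0.04],0],
    [[0,0,0],0],
    [[0,0,0],0],
    [[0,-0.03,0.94],0],
    [[0,-0.03,0.94],0],
    [[0,-0.03,0.94],0],
    [[0,-0.04,0.94],0],
    [[0,0,0],0]
  ]
}}

```text
clock: 17.85
tcp_pos: [0.5613, -0.2321, 0.0115]
eef_rot: [[0.994, 0.108, 0.005], [0.109, -0.994, -0.034], [0.001, 0.034, -0.999]]
wrist_force: [-0.9, 0.9, -0.8]
finger_gap: 0.0291
grip_force: 76.8
```

{"op": "play_rows", "data": {
  "targets": [
    [[0,0,0],0],
    [[0,0,0],0],
    [[0,0,-0.3],0],
    [[0,0.04,-0.8],0],
    [[0,0.04,-0.9],0],
    [[0,0.04,-0.9],0],
    [[0,0.04,-0.9],0],
    [[0,0,0],0]
  ],
  "fingers": 0.52
}}

```text
clock: 18.52
tcp_pos: [0.5685, -0.2384, 0.12]
eef_rot: [[0.994, 0.106, 0.026], [0.108, -0.993, -0.046], [0.021, 0.048, -0.999]]
wrist_force: [0.8, -1.1, 0.7]
finger_gap: 0.0409
grip_force: 0.0
```

Run:
```python
from h import *
for c in("top","side"):
    print(c)
    for b in blanks(c):print(*b[:4])
pick((.7207,.0365),(.003,.028))
```

```text
top
0.65 [201. 299.] [216.  193.5  60. ] [0.5989 0.0626 0.0266]
0.64 [158. 307.] [180.5 141.5  99. ] [0.7195 0.0386 0.0273]
0.46 [160. 280.] [215. 180.  56.] [0.7216 0.1157 0.0263]
0.42 [201. 376.] [191. 151. 111.] [ 0.6031 -0.173   0.035 ]
0.41 [163. 341.] [ 47.  84. 164.] [ 0.6997 -0.0619  0.0272]
side
0.7 [277. 358.] [134. 106.  77.] [ 0.6023 -0.1755  0.0347]
0.63 [297. 354.] [138. 109.  79.] [ 0.5667 -0.2342  0.0348]
0.58 [291. 373.] [135.5 107.   77. ] [ 0.6083 -0.2302  0.0344]
0.47 [289. 324.] [135. 107.  78.] [ 0.5153 -0.1914  0.0349]
0.21 [162. 319.] [142.  96.  63.] [0.6976 0.3591 0.0282]
at [ 0.5634 -0.2356  0.1114]
above [0.7207 0.0365 0.11  ] 11 rows of [0.675, -0.922, -0.026]
down [0.7207 0.0365 0.005 ] 5 rows of [-0.007, -0.033, 0.839]
up [0.7207 0.0365 0.11  ] 5 rows of [0.007, 0.033, -0.839]
spot [ 0.557 -0.179  0.11 ] 8 rows of [-0.929, 0.983, 0.031]
lower [ 0.557 -0.179  0.016] 4 rows of [-0.008, -0.037, 0.939]
rise [ 0.557 -0.179  0.11 ] 4 rows of [0.008, 0.037, -0.939]
```

{"op": "play_rows", "data": {
  "targets": [
    [[0.67,-0.92,-0.03],0],
    [[0.67,-0.92,-0.03],0],
    [[0.67,-0.92,-0.03],0],
    [[0.67,-0.92,-0.03],0],
    [[0.68,-0.92,-0.03],0],
    [[0.68,-0.92,-0.03],0],
    [[0.68,-0.92,-0.03],0],
    [[0.68,-0.92,-0.02],0]
  ],
  "fingers": 0.4
}}

```text
clock: 19.38
tcp_pos: [0.6774, -0.0368, 0.1088]
eef_rot: [[0.994, 0.107, 0.009], [0.107, -0.994, -0.038], [0.005, 0.039, -0.999]]
wrist_force: [1.4, -0.6, 0.2]
finger_gap: 0.0512
grip_force: 0.0
```

{"op": "play_rows", "data": {
  "targets": [
    [[0.67,-0.92,-0.02],0],
    [[0.68,-0.93,-0.02],0],
    [[0.68,-0.93,-0.02],0],
    [[0,0,0],0],
    [[-0.01,-0.03,0.84],0],
    [[-0.01,-0.03,0.84],0],
    [[-0.01,-0.03,0.84],0],
    [[0,-0.03,0.84],0]
  ]
}}

```text
clock: 20.05
tcp_pos: [0.7196, 0.0357, 0.0233]
eef_rot: [[0.994, 0.107, 0.01], [0.107, -0.993, -0.039], [0.006, 0.039, -0.999]]
wrist_force: [-0.3, 0.4, -0.1]
finger_gap: 0.0513
grip_force: 0.0
```

{"op": "play_rows", "data": {
  "targets": [
    [[-0.01,-0.03,0.84],0],
    [[0,0,0],0]
  ]
}}

```text
clock: 20.22
tcp_pos: [0.7181, 0.0355, -0.0004]
eef_rot: [[0.994, 0.106, 0.006], [0.106, -0.994, -0.038], [0.002, 0.038, -0.999]]
wrist_force: [-0.7, -0.0, 0.0]
finger_gap: 0.051
grip_force: 0.0
```

{"op": "play_rows", "data": {
  "targets": [
    [[0,0,0],0],
    [[0,0,0],0],
    [[0,0,0],0],
    [[0,0,0],0]
  ],
  "fingers": 1.0
}}

```text
clock: 20.55
tcp_pos: [0.7214, 0.0357, 0.0057]
eef_rot: [[0.994, 0.107, 0.014], [0.107, -0.993, -0.039], [0.009, 0.04, -0.999]]
wrist_force: [0.3, -0.3, 0.2]
finger_gap: 0.0291
grip_force: 59.2
```

{"op": "play_rows", "data": {
  "targets": [
    [[0.01,0.03,-0.84],0],
    [[0.01,0.03,-0.84],0],
    [[0.01,0.03,-0.84],0],
    [[0.01,0.03,-0.84],0],
    [[0,0.03,-0.84],0]
  ]
}}

```text
clock: 20.97
tcp_pos: [0.7212, 0.0362, 0.1117]
eef_rot: [[0.994, 0.107, 0.014], [0.107, -0.993, -0.039], [0.009, 0.04, -0.999]]
wrist_force: [0.1, -0.3, -0.1]
finger_gap: 0.0292
grip_force: 59.2
```

{"op": "play_rows", "data": {
  "targets": [
    [[-0.93,0.98,0.03],0],
    [[-0.93,0.98,0.03],0],
    [[-0.93,0.98,0.03],0],
    [[-0.93,0.98,0.03],0],
    [[-0.93,0.98,0.03],0],
    [[-0.93,0.98,0.03],0],
    [[-0.93,0.98,0.03],0],
    [[-0.93,0.99,0.03],0]
  ]
}}

```text
clock: 21.63
tcp_pos: [0.5563, -0.1801, 0.1111]
eef_rot: [[0.994, 0.107, 0.014], [0.108, -0.993, -0.039], [0.01, 0.041, -0.999]]
wrist_force: [0.1, -1.0, 0.1]
finger_gap: 0.0292
grip_force: 59.3
```

{"op": "play_rows", "data": {
  "targets": [
    [[0,0,0],0],
    [[0,0,0],0],
    [[0,-0.03,0.94],0],
    [[0,-0.03,0.94],0],
    [[0,-0.03,0.94],0],
    [[0,-0.04,0.94],0],
    [[0,0,0],0]
  ]
}}

```text
clock: 22.22
tcp_pos: [0.5553, -0.1765, 0.0117]
eef_rot: [[0.994, 0.108, 0.005], [0.108, -0.993, -0.035], [0.002, 0.035, -0.999]]
wrist_force: [-0.3, 0.4, -1.1]
finger_gap: 0.0288
grip_force: 72.5
```

{"op": "play_rows", "data": {
  "targets": [
    [[0,0,0],0],
    [[0,0,0],0],
    [[0,0,-0.3],0],
    [[0,0.04,-0.8],0],
    [[0,0.04,-0.9],0],
    [[0,0.04,-0.9],0],
    [[0,0.04,-0.9],0],
    [[0,0,0],0]
  ],
  "fingers": 0.52
}}

```text
clock: 22.88
tcp_pos: [0.5623, -0.1817, 0.1196]
eef_rot: [[0.994, 0.106, 0.026], [0.108, -0.993, -0.045], [0.021, 0.047, -0.999]]
wrist_force: [1.3, -0.2, 1.0]
finger_gap: 0.0412
grip_force: 0.0
```

Run:
```python
from h import *
for c in("top","side"):
    print(c)
    for b in blanks(c,c+"2"):print(*b[:4])
print(manip.get_obs()["q"],manip.get_obs()["tcp_pos"])
```

```text
top
0.69 [265. 243.] [40.5 38.  41. ] [0.4067 0.2076 0.134 ]
0.66 [202. 298.] [221. 201.  62.] [0.5986 0.0627 0.0277]
0.6 [225. 382.] [189.5 149.5 107. ] [ 0.5151 -0.1883  0.0361]
0.5 [164. 341.] [ 48.  91. 179.] [ 0.6993 -0.0618  0.0284]
0.4 [159. 282.] [214. 177.  57.] [0.7216 0.1158 0.0268]
side
0.77 [283. 340.] [136. 108.  78.] [ 0.5606 -0.1786  0.0348]
0.74 [292. 371.] [131. 104.  77.] [ 0.6091 -0.2297  0.0349]
0.64 [276. 357.] [133. 106.  77.] [ 0.604  -0.175   0.0346]
0.63 [243. 374.] [ 49.  62. 112.] [ 0.7004 -0.0625  0.0265]
0.58 [295. 353.] [132. 105.  76.] [ 0.5671 -0.233   0.0345]
0.55 [289. 326.] [134. 109.  79.] [ 0.5161 -0.1893  0.0344]
0.42 [231. 320.] [153. 126.  40.] [0.5998 0.0586 0.0265]
[-0.44347446  0.33668535  1.64309532 -0.03229316  1.13389131  1.03333727] [ 0.55706743 -0.17942792  0.11139523]
```

View pics/side2.png

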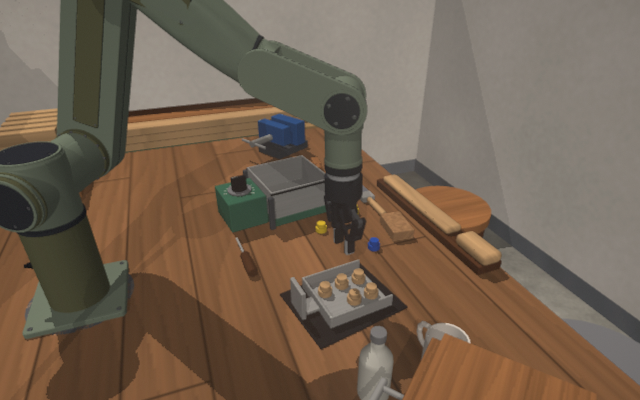

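{"op": "play_rows", "data": {
  "targets": [
    [[0,0,-1],0],
    [[0,0,-1],0],
    [[-0.99,0.7,-0.74],0],
    [[-0.99,0.7,-0.74],0],
    [[-0.99,0.7,-0.74],0],
    [[-0.99,0.7,-0.74],0],
    [[-0.99,0.7,-0.74],0],
    [[-0.99,0.7,-0.74],0]
  ]
}}

```text
clock: 23.75
tcp_pos: [0.417, -0.2936, 0.2742]
eef_rot: [[0.994, 0.107, 0.011], [0.107, -0.994, -0.036], [0.007, 0.037, -0.999]]
wrist_force: [0.5, -0.8, -0.9]
finger_gap: 0.0412
grip_force: 0.0
```

{"op": "play_rows", "data": {
  "targets": [
    [[-0.99,0.7,-0.74],0],
    [[-0.99,0.7,-0.74],0],
    [[-0.99,0.7,-0.74],0],
    [[-0.99,0.7,-0.74],0],
    [[-0.99,0.7,-0.74],0],
    [[-0.99,0.7,-0.74],0],
    [[-0.99,0.7,-0.74],0],
    [[-0.99,0.7,-0.74],0]
  ]
}}

```text
clock: 24.42
tcp_pos: [0.2337, -0.4485, 0.426]
eef_rot: [[0.994, 0.107, 0.012], [0.107, -0.994, -0.036], [0.008, 0.037, -0.999]]
wrist_force: [0.3, 0.3, -0.7]
finger_gap: 0.0407
grip_force: 0.0
```

{"op": "play_rows", "data": {
  "targets": [
    [[-0.99,0.7,-0.4],0],
    [[-0.99,0.7,-0.4],0],
    [[-0.99,0.7,0],0],
    [[-0.99,0.7,0],0],
    [[-0.99,0.7,0],0],
    [[-0.99,0.7,0],0],
    [[0,0,0],0],
    [[0,0,0],0]
  ]
}}

```text
clock: 25.08
tcp_pos: [0.0971, -0.5681, 0.4469]
eef_rot: [[0.994, 0.104, 0.013], [0.104, -0.994, -0.034], [0.009, 0.035, -0.999]]
wrist_force: [0.9, 0.0, 0.2]
finger_gap: 0.0411
grip_force: 0.0
```

{"op": "play_rows", "data": {
  "targets": [
    [[0,1,0],0],
    [[0,1,0],0],
    [[0,1,0],0],
    [[0,1,0],0],
    [[0,1,0],0],
    [[0,1,0],0],
    [[0,1,0],0],
    [[0,1,0],0]
  ]
}}

```text
clock: 25.75
tcp_pos: [0.1217, -0.7665, 0.4569]
eef_rot: [[0.994, 0.109, 0.013], [0.109, -0.993, -0.037], [0.009, 0.038, -0.999]]
wrist_force: [-1.0, -1.3, 0.4]
finger_gap: 0.0409
grip_force: 0.0
```

{"op": "play_rows", "data": {
  "targets": [
    [[0,1,0],0],
    [[0,1,0],0],
    [[0,1,0],0],
    [[0,1,0],0],
    [[0,1,0],0],
    [[0,1,0],0],
    [[0,1,0],0],
    [[0,1,0],0]
  ]
}}

```text
clock: 26.42
tcp_pos: [0.1268, -0.8671, 0.4174]
eef_rot: [[0.994, 0.105, 0.026], [0.108, -0.986, -0.13], [0.012, 0.132, -0.991]]
wrist_force: [0.1, 0.7, -0.6]
finger_gap: 0.0416
grip_force: 0.0
```

Run:
```python
from h import *
o=manip.get_obs();print(o["q"],o["tcp_pos"],o["eef_rot"])
```

```text
[-1.53167826  0.85869383  0.22514746  0.02236851  1.92610194 -0.05884892] [ 0.12683563 -0.86714014  0.41742848] [[ 0.99410964  0.10519359  0.02608299]
 [ 0.10771182 -0.98561447 -0.1302393 ]
 [ 0.01200743  0.13228159 -0.99113945]]
```

{"op": "play_rows", "data": {
  "targets": [
    [[0,1,-0.5],0],
    [[0,1,-0.5],0],
    [[0,1,-0.5],0],
    [[0,1,-0.5],0],
    [[0,1,-0.5],0],
    [[0,1,-0.5],0],
    [[0,1,-0.5],0],
    [[0,1,-0.5],0]
  ]
}}

```text
clock: 27.08
tcp_pos: [0.1225, -0.8902, 0.4632]
eef_rot: [[0.994, 0.1, 0.045], [0.108, -0.958, -0.265], [0.017, 0.269, -0.963]]
wrist_force: [-0.3, 0.5, 0.1]
finger_gap: 0.0413
grip_force: 0.0
```

{"op": "play_rows", "data": {
  "targets": [
    [[0,1,-0.2],0],
    [[0,1,-0.2],0],
    [[0,1,-0.2],0],
    [[0,1,-0.2],0],
    [[0,1,-0.2],0],
    [[0,1,-0.2],0],
    [[0,1,-0.2],0],
    [[0,1,-0.2],0]
  ]
}}

```text
clock: 27.75
tcp_pos: [0.1219, -0.9278, 0.4802]
eef_rot: [[0.994, 0.093, 0.062], [0.11, -0.915, -0.389], [0.021, 0.393, -0.919]]
wrist_force: [0.3, 0.5, 0.1]
finger_gap: 0.0407
grip_force: 0.0
```

{"op": "play_rows", "data": {
  "targets": [
    [[0,1,0],0],
    [[0,1,0],0],
    [[0,1,0],0],
    [[0,1,0],0],
    [[0,1,0],0],
    [[0,1,0],0],
    [[0,1,0],0],
    [[0,1,0],0]
  ]
}}

```text
clock: 28.42
tcp_pos: [0.123, -0.9713, 0.4887]
eef_rot: [[0.994, 0.084, 0.076], [0.111, -0.856, -0.505], [0.023, 0.51, -0.86]]
wrist_force: [-0.2, -0.5, 0.4]
finger_gap: 0.0407
grip_force: 0.0
```

Run:
```python
from h import *
o=manip.get_obs();print(o["q"],o["tcp_pos"],o["eef_rot"])
```

```text
[-1.55520256  0.82193508  0.22622447  0.06859632  1.56122025 -0.0711539 ] [ 0.12301948 -0.97132974  0.48866284] [[ 0.99356203  0.08362807  0.07642536]
 [ 0.11089522 -0.85588473 -0.50513718]
 [ 0.02316765  0.51036033 -0.85964853]]
```

{"op": "play_rows", "data": {
  "targets": [
    [[0,1,0],0],
    [[0,1,0],0],
    [[0,1,0],0],
    [[0,1,0],0],
    [[0,1,0],0],
    [[0,1,0],0],
    [[0,1,0],0],
    [[0,1,0],0]
  ]
}}

```text
clock: 29.08
tcp_pos: [0.1227, -1.001, 0.5206]
eef_rot: [[0.993, 0.073, 0.089], [0.112, -0.782, -0.613], [0.025, 0.619, -0.785]]
wrist_force: [0.1, -0.1, -0.1]
finger_gap: 0.0411
grip_force: 0.0
```

{"op": "play_rows", "data": {
  "targets": [
    [[0,1,0],0],
    [[0,1,0],0],
    [[0,1,0],0],
    [[0,1,0],0],
    [[0,1,0],0],
    [[0,1,0],0],
    [[0,1,0],0],
    [[0,1,0],0]
  ]
}}

```text
clock: 29.75
tcp_pos: [0.121, -1.0174, 0.571]
eef_rot: [[0.993, 0.06, 0.1], [0.113, -0.696, -0.709], [0.027, 0.715, -0.699]]
wrist_force: [-0.7, -0.7, -0.2]
finger_gap: 0.0409
grip_force: 0.0
```

{"op": "play_rows", "data": {
  "targets": [
    [[0,1,0],0],
    [[0,1,0],0],
    [[0,1,0],0],
    [[0,1,0],0],
    [[0,1,0],0],
    [[0,1,0],0],
    [[0,1,0],0],
    [[0,1,0],0]
  ]
}}

```text
clock: 30.42
tcp_pos: [0.1178, -1.0203, 0.6356]
eef_rot: [[0.993, 0.048, 0.108], [0.115, -0.603, -0.79], [0.028, 0.797, -0.604]]
wrist_force: [-0.5, -0.2, 0.4]
finger_gap: 0.0404
grip_force: 0.0
```

Run:
```python
from h import *
o=manip.get_obs();R=o["eef_rot"];print(o["q"],o["tcp_pos"],R)
z=R[:,2];print("tilt",np.degrees(np.arccos(-z[2])))
# yaw needed so that tool y // tray x
t=np.array([np.cos(TA),np.sin(TA),0]);v=R.T@t;print("v in tool",v,"yaw to bring y->t",np.arctan2(v[1],v[0])-np.pi/2,"or y->-t",np.arctan2(-v[1],-v[0])-np.pi/2)
```

```text
[-1.57403188  0.73848439  0.22619679  0.11625076  1.26122142 -0.08534493] [ 0.11780955 -1.02031503  0.63559031] [[ 0.99302369  0.04750825  0.10792088]
 [ 0.11465628 -0.60271764 -0.78967423]
 [ 0.02752978  0.79653902 -0.60396002]]
tilt 52.84595754899316
v in tool [ 0.99959826 -0.01786274  0.02200534] yaw to bring y->t -1.5886643452512865 or y->-t 1.5529283083385068
```

Run:
```python
from h import *
o=manip.get_obs();R=o["eef_rot"]
plan([("in",(.15,-.6,.55))])
a=1.553;Y=np.array([[np.cos(a),-np.sin(a),0],[np.sin(a),np.cos(a),0],[0,0,1]]);R2=R@Y;print(R2)
G=np.array([.4428,-.2196,.062]);z=R2[:,2];T=G+.019*z
plan([("mid",(.38,-.1,.35)),("pre",T-.1*z),("grasp",T)],p=(.15,-.6,.55),R=R2)
```

```text
at [ 0.1178 -1.0203  0.6356]
in [ 0.15 -0.6   0.55] 13 rows of [0.239, -0.985, -0.852]
[[ 0.06517197 -0.99202102  0.10792088]
 [-0.60058185 -0.12536372 -0.78967423]
 [ 0.79690279 -0.0133507  -0.60396002]]
at [ 0.15 -0.6   0.55]
mid [ 0.38 -0.1   0.35] 18 rows of [-0.988, -0.64, -0.554]
pre [ 0.4341 -0.1556  0.1109] 8 rows of [-0.768, -0.217, 0.971]
grasp [ 0.4449 -0.2346  0.0505] 4 rows of [-0.0, -0.0, 1.0]
```

{"op": "play_rows", "data": {
  "targets": [
    [[0.24,-0.98,-0.85],0],
    [[0.24,-0.98,-0.85],0],
    [[0.24,-0.98,-0.85],0],
    [[0.24,-0.98,-0.85],0],
    [[0.24,-0.98,-0.85],0],
    [[0.24,-0.98,-0.85],0],
    [[0.24,-0.98,-0.85],0],
    [[0.24,-0.98,-0.85],0]
  ],
  "fingers": 0.6
}}

```text
clock: 31.08
tcp_pos: [0.1374, -0.7685, 0.5857]
eef_rot: [[0.993, 0.047, 0.108], [0.115, -0.603, -0.79], [0.028, 0.797, -0.604]]
wrist_force: [0.1, -0.7, 0.6]
finger_gap: 0.0342
grip_force: 0.0
```

{"op": "play_rows", "data": {
  "targets": [
    [[0.24,-0.98,-0.85],0],
    [[0.24,-0.98,-0.85],0],
    [[0.24,-0.98,-0.85],0],
    [[0.24,-0.98,-0.85],0],
    [[0.24,-0.98,-0.85],0],
    [[0,0,0],1],
    [[0,0,0],1],
    [[0,0,0],1]
  ]
}}

```text
clock: 31.75
tcp_pos: [0.15, -0.6081, 0.5542]
eef_rot: [[0.944, -0.311, 0.108], [-0.108, -0.603, -0.79], [0.311, 0.735, -0.603]]
wrist_force: [-0.3, 0.0, 0.5]
finger_gap: 0.0341
grip_force: 0.0
```

{"op": "play_rows", "data": {
  "targets": [
    [[0,0,0],1],
    [[0,0,0],1],
    [[0,0,0],1],
    [[0,0,0],1],
    [[0,0,0],1],
    [[0,0,0],1],
    [[0,0,0],1],
    [[0,0,0],1]
  ]
}}

```text
clock: 32.42
tcp_pos: [0.1498, -0.609, 0.5538]
eef_rot: [[0.287, -0.952, 0.108], [-0.557, -0.257, -0.79], [0.78, 0.166, -0.604]]
wrist_force: [0.4, -0.5, -0.2]
finger_gap: 0.034
grip_force: 0.0
```

{"op": "play_rows", "data": {
  "targets": [
    [[0,0,0],1],
    [[0,0,0],0.94],
    [[0,0,0],0],
    [[0,0,0],0],
    [[0,0,0],0]
  ]
}}

```text
clock: 32.83
tcp_pos: [0.1497, -0.6092, 0.5533]
eef_rot: [[0.068, -0.992, 0.108], [-0.601, -0.127, -0.789], [0.796, -0.011, -0.605]]
wrist_force: [-0.5, 0.6, -0.2]
finger_gap: 0.0339
grip_force: 0.0
```

Run:
```python
from h import *
o=manip.get_obs();R=o["eef_rot"];print(o["q"],R)
z=R[:,2];G=np.array([.4428,-.2196,.062]);T=G+.019*z
plan([("mid",(.38,-.1,.35)),("pre",T-.1*z),("grasp",T)])
```

```text
[-1.48990849 -0.31197964  1.64032668  0.05625066  0.89313245  1.51649731] [[ 0.06775789 -0.99184772  0.10792115]
 [-0.60083225 -0.12692096 -0.78923487]
 [ 0.79649826 -0.01136562 -0.60453399]]
at [ 0.1497 -0.6092  0.5533]
mid [ 0.38 -0.1   0.35] 19 rows of [-0.952, -0.612, -0.535]
pre [ 0.4341 -0.1557  0.111 ] 8 rows of [-0.766, -0.219, 0.971]
grasp [ 0.4449 -0.2346  0.0505] 4 rows of [0.0, -0.0, 1.0]
```

{"op": "play_rows", "data": {
  "targets": [
    [[-0.95,-0.61,-0.54],0],
    [[-0.95,-0.61,-0.54],0],
    [[-0.95,-0.61,-0.54],0],
    [[-0.95,-0.61,-0.54],0],
    [[-0.95,-0.61,-0.54],0],
    [[-0.95,-0.61,-0.54],0],
    [[-0.95,-0.61,-0.54],0],
    [[-0.95,-0.61,-0.54],0]
  ]
}}

```text
clock: 33.5
tcp_pos: [0.2466, -0.3932, 0.4686]
eef_rot: [[0.066, -0.992, 0.108], [-0.6, -0.126, -0.79], [0.797, -0.013, -0.604]]
wrist_force: [1.2, -0.4, 0.4]
finger_gap: 0.034
grip_force: 0.0
```

{"op": "play_rows", "data": {
  "targets": [
    [[-0.95,-0.61,-0.54],0],
    [[-0.95,-0.61,-0.54],0],
    [[-0.95,-0.61,-0.54],0],
    [[-0.95,-0.61,-0.54],0],
    [[-0.95,-0.61,-0.54],0],
    [[-0.95,-0.61,-0.54],0],
    [[-0.95,-0.61,-0.54],0],
    [[-0.95,-0.61,-0.54],0]
  ]
}}

```text
clock: 34.17
tcp_pos: [0.3182, -0.2141, 0.4072]
eef_rot: [[0.115, -0.984, 0.135], [-0.63, -0.177, -0.756], [0.768, 0.002, -0.64]]
wrist_force: [-0.2, -0.3, 0.2]
finger_gap: 0.0343
grip_force: 0.0
```

{"op": "play_rows", "data": {
  "targets": [
    [[-0.95,-0.61,-0.54],0],
    [[-0.95,-0.61,-0.54],0],
    [[-0.95,-0.61,-0.54],0],
    [[0,0,0],0],
    [[0,0,0],0],
    [[0,0,0],0]
  ]
}}

```text
clock: 34.67
tcp_pos: [0.324, -0.1777, 0.4052]
eef_rot: [[0.162, -0.974, 0.157], [-0.655, -0.225, -0.721], [0.738, 0.015, -0.675]]
wrist_force: [0.3, -0.7, 0.1]
finger_gap: 0.034
grip_force: 0.0
```

Run:
```python
from h import *
o=manip.get_obs();R=o["eef_rot"];print(o["q"],R)
z=R[:,2];G=np.array([.4428,-.2196,.062]);T=G+.019*z
plan([("pre",T-.1*z),("grasp",T)])
p,im,d=look("top","top3")
for o in manip.cut_out("top","tray_handle")[:1]:
    P,_=cloud("top",o["region"],d,p);h=P[P[:,2]>.06];print(o["confidence"],len(h),cv2.minAreaRect(h[:,:2].astype(np.float32)))
```

```text
[-0.13308193 -0.55689349  2.0411579  -0.78571068  1.37779886  2.81946395] [[ 0.16238648 -0.97420368  0.15670937]
 [-0.65491387 -0.22520364 -0.72136755]
 [ 0.73805044  0.01450919 -0.67458953]]
at [ 0.324  -0.1777  0.4052]
pre [ 0.4301 -0.1612  0.1166] 9 rows of [-0.918, -0.495, 0.886]
grasp [ 0.4458 -0.2333  0.0492] 4 rows of [-0.0, -0.0, 1.0]
0.83 79 ((0.4429198205471039, -0.21831990778446198), (0.009822684340178967, 0.05795125290751457), 6.356869220733643)
```

{"op": "play_rows", "data": {
  "targets": [
    [[0,0,0],-1],
    [[0,0,0],-1],
    [[0,0,0],-1],
    [[0,0,0],-1],
    [[0,0,0],-1],
    [[0,0,0],-1],
    [[0,0,0],-1],
    [[0,0,0],-1]
  ]
}}

```text
clock: 35.43
tcp_pos: [0.3237, -0.178, 0.405]
eef_rot: [[0.894, -0.421, 0.155], [-0.189, -0.666, -0.721], [0.407, 0.615, -0.675]]
wrist_force: [0.2, -1.0, -0.1]
finger_gap: 0.0341
grip_force: 0.0
```

{"op": "play_rows", "data": {
  "targets": [
    [[0,0,0],-1],
    [[0,0,0],-1],
    [[0,0,0],-1],
    [[0,0,0],-1],
    [[0,0,0],-1],
    [[0,0,0],-1],
    [[0,0,0],-1],
    [[0,0,0],-1]
  ]
}}

```text
clock: 36.1
tcp_pos: [0.3237, -0.178, 0.405]
eef_rot: [[0.858, 0.49, 0.156], [0.438, -0.537, -0.721], [-0.27, 0.687, -0.675]]
wrist_force: [-0.4, 0.5, 0.0]
finger_gap: 0.034
grip_force: 0.0
```

{"op": "play_rows", "data": {
  "targets": [
    [[0,0,0],-1],
    [[0,0,0],-1],
    [[0,0,0],-1],
    [[0,0,0],-1],
    [[0,0,0],-1],
    [[0,0,0],-1],
    [[0,0,0],-1],
    [[0,0,0],-1]
  ]
}}

```text
clock: 36.77
tcp_pos: [0.3237, -0.178, 0.405]
eef_rot: [[0.09, 0.984, 0.156], [0.691, 0.051, -0.721], [-0.718, 0.172, -0.675]]
wrist_force: [-0.0, 0.7, 0.2]
finger_gap: 0.0342
grip_force: 0.0
```

{"op": "play_rows", "data": {
  "targets": [
    [[0,0,0],-1],
    [[0,0,0],-1],
    [[0,0,0],0],
    [[0,0,0],0],
    [[0,0,0],0]
  ]
}}

```text
clock: 37.18
tcp_pos: [0.3239, -0.1778, 0.4051]
eef_rot: [[-0.138, 0.978, 0.156], [0.661, 0.208, -0.721], [-0.738, 0.003, -0.675]]
wrist_force: [0.5, -0.3, 0.2]
finger_gap: 0.0343
grip_force: 0.0
```

Run:
```python
from h import *
o=manip.get_obs();R=o["eef_rot"];print(o["q"],R)
z=R[:,2];G=np.array([.4428,-.2193,.063]);T=G+.019*z
plan([("pre",T-.1*z),("grasp",T)])
```

```text
[-0.13328201 -0.55666709  2.04106494 -0.7855045   1.37831545 -0.29740434] [[-0.1382335   0.97803606  0.1560031 ]
 [ 0.6605789   0.20840882 -0.72124981]
 [-0.73792074  0.00335147 -0.67487906]]
at [ 0.3239 -0.1778  0.4051]
pre [ 0.4302 -0.1609  0.1177] 9 rows of [0.927, 0.473, 0.882]
grasp [ 0.4458 -0.233   0.0502] 4 rows of [-0.0, -0.0, 1.0]
```

{"op": "play_rows", "data": {
  "targets": [
    [[0.93,0.47,0.88],0],
    [[0.93,0.47,0.88],0],
    [[0.93,0.47,0.88],0],
    [[0.93,0.47,0.88],0],
    [[0.93,0.47,0.88],0],
    [[0.93,0.47,0.88],0],
    [[0.93,0.48,0.88],0],
    [[0.92,0.48,0.88],0]
  ]
}}

```text
clock: 37.85
tcp_pos: [0.4185, -0.1617, 0.148]
eef_rot: [[-0.139, 0.978, 0.158], [0.661, 0.21, -0.721], [-0.738, 0.004, -0.675]]
wrist_force: [0.0, -0.1, 0.1]
finger_gap: 0.0337
grip_force: 0.0
```

{"op": "play_rows", "data": {
  "targets": [
    [[0.92,0.48,0.88],0],
    [[0,0,0],0],
    [[0,0,0],0],
    [[0,0,0],0]
  ]
}}

```text
clock: 38.18
tcp_pos: [0.4301, -0.1603, 0.1189]
eef_rot: [[-0.14, 0.978, 0.157], [0.659, 0.21, -0.722], [-0.739, 0.003, -0.674]]
wrist_force: [-0.6, -1.2, -0.2]
finger_gap: 0.0339
grip_force: 0.0
```

Run:
```python
from h import *
o=manip.get_obs();R=o["eef_rot"];print(o["q"],R)
z=R[:,2];G=np.array([.4428,-.2193,.063]);T=G+.019*z
plan([("pre",T-.1*z),("grasp",T)])
p,im,d=look("side","side3")
```

```text
[-0.04874926  0.14217551  2.15200925 -1.08339242  0.93942998  0.46277668] [[-0.13955006  0.97765646  0.15720565]
 [ 0.65947855  0.21018826 -0.72174021]
 [-0.73865677  0.00295487 -0.67407526]]
at [ 0.4301 -0.1603  0.1189]
pre [ 0.4301 -0.1608  0.1176] 1 rows of [0.024, -0.006, 0.049]
grasp [ 0.4458 -0.233   0.0502] 4 rows of [-0.0, -0.0, 1.0]
```

View pics/side3.png

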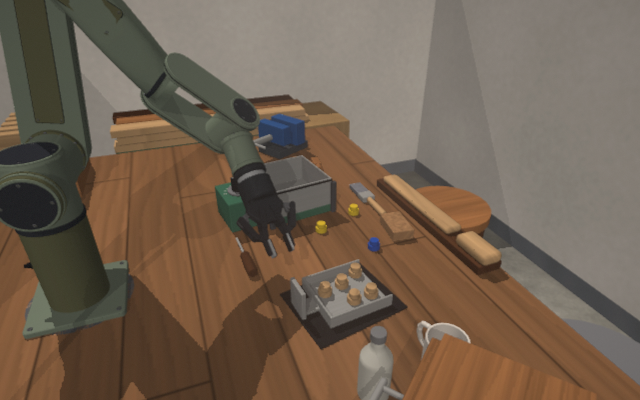

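{"op": "play_rows", "data": {
  "targets": [
    [[0.02,0,1],0],
    [[0,0,1],0],
    [[0,0,0],0],
    [[0,0,0],0]
  ]
}}

```text
clock: 38.57
tcp_pos: [0.4415, -0.189, 0.0986]
eef_rot: [[-0.139, 0.98, 0.143], [0.677, 0.199, -0.709], [-0.723, -0.002, -0.691]]
wrist_force: [-0.1, 0.5, 0.1]
finger_gap: 0.0342
grip_force: 0.0
```

Run:
```python
from h import *
o=manip.get_obs();R=o["eef_rot"];print(o["q"],R)
z=R[:,2];G=np.array([.4428,-.2193,.063]);T=G+.019*z
plan([("grasp",T)])
```

```text
[-0.13040204  0.19987887  2.12864827 -1.10808649  0.87051862  0.45062333] [[-0.13877361  0.98000815  0.14256894]
 [ 0.67676002  0.19894844 -0.70881267]
 [-0.72300606 -0.00187954 -0.69083913]]
at [ 0.4415 -0.189   0.0986]
grasp [ 0.4455 -0.2328  0.0499] 3 rows of [0.068, -0.063, 0.87]
```

{"op": "play_rows", "data": {
  "targets": [
    [[0.07,-0.06,0.87],0],
    [[0.07,-0.06,0.87],0],
    [[0,0,0],0],
    [[0,0,0],0]
  ]
}}

```text
clock: 38.9
tcp_pos: [0.4477, -0.2093, 0.0786]
eef_rot: [[-0.146, 0.982, 0.121], [0.697, 0.189, -0.692], [-0.702, -0.016, -0.712]]
wrist_force: [-0.3, -0.2, -0.0]
finger_gap: 0.0341
grip_force: 0.0
```

Run:
```python
from h import *
o=manip.get_obs();R=o["eef_rot"];print(o["q"],R)
z=R[:,2];G=np.array([.4428,-.2193,.063]);T=G+.019*z
plan([("grasp",T)])
```

```text
[-0.18945505  0.25208061  2.10372261 -1.1079799   0.82375394  0.42431371] [[-0.14575828  0.98189135  0.12101194]
 [ 0.69710766  0.18872848 -0.6916809 ]
 [-0.7019939  -0.01645987 -0.71199273]]
at [ 0.4477 -0.2093  0.0786]
grasp [ 0.4451 -0.2324  0.0495] 2 rows of [0.095, -0.129, 0.729]
```

{"op": "play_rows", "data": {
  "targets": [
    [[0.1,-0.13,0.73],0.1],
    [[0.1,-0.13,0.73],0.1],
    [[0,0,0],0],
    [[0,0,0],0]
  ]
}}

```text
clock: 39.23
tcp_pos: [0.4489, -0.2263, 0.0594]
eef_rot: [[-0.127, 0.987, 0.1], [0.72, 0.161, -0.675], [-0.683, -0.014, -0.731]]
wrist_force: [-0.5, 0.1, -0.2]
finger_gap: 0.034
grip_force: 0.0
```

Run:
```python
from h import *
o=manip.get_obs();R=o["eef_rot"];print(o["q"],R,o["wrist_force"])
z=R[:,2];G=np.array([.4428,-.2193,.063]);T=G+.019*z
plan([("grasp",T)])
look("side","side4")
```

```text
[-0.23902408  0.29692154  2.08652966 -1.10817013  0.78475791  0.42847316] [[-0.127155    0.98678244  0.10045902]
 [ 0.7195943   0.16148017 -0.67535783]
 [-0.68265339 -0.01358539 -0.73061603]] [-0.48729712  0.08720485 -0.19218543]
at [ 0.4489 -0.2263  0.0594]
grasp [ 0.4447 -0.2321  0.0491] 1 rows of [0.136, -0.195, 0.442]
```

```bash
python3 -c "
import cv2;i=cv2.imread('pics/side4.png')[190:350,200:420];cv2.imwrite('pics/c4.png',cv2.resize(i,None,fx=3.4,fy=3.4,interpolation=2))"
```

```text
(no output)
```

View pics/c4.png

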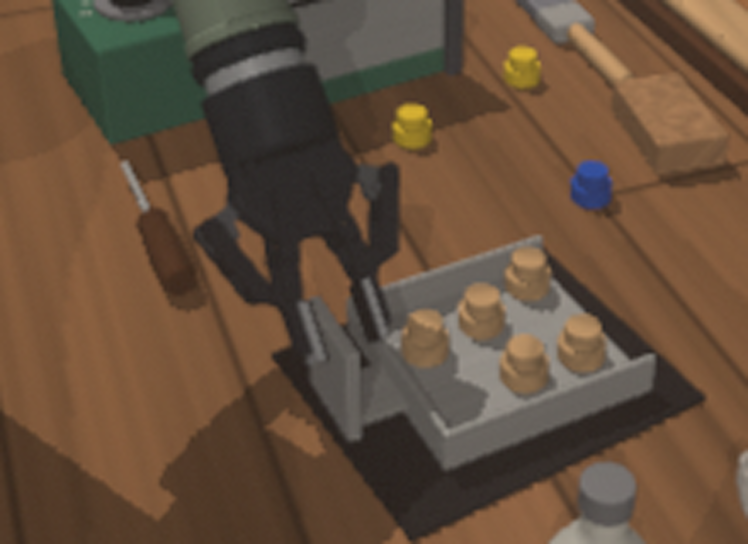

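{"op": "play_rows", "data": {
  "targets": [
    [[0.14,-0.2,0.44],0.15],
    [[0,0,0],0],
    [[0,0,0],0]
  ]
}}

```text
clock: 39.53
tcp_pos: [0.4464, -0.2296, 0.0536]
eef_rot: [[-0.111, 0.989, 0.095], [0.728, 0.146, -0.67], [-0.676, -0.005, -0.737]]
wrist_force: [-0.7, 0.1, -0.1]
finger_gap: 0.0341
grip_force: 0.0
```

{"op": "play_rows", "data": {
  "targets": [
    [[0,0,0],0],
    [[0,0,0],0],
    [[0,0,0],0],
    [[0,0,0],0],
    [[0,0,0],0],
    [[0,0,0],0]
  ],
  "fingers": 1.0
}}

```text
clock: 40.03
tcp_pos: [0.4469, -0.2295, 0.0541]
eef_rot: [[-0.111, 0.989, 0.096], [0.728, 0.146, -0.67], [-0.677, -0.004, -0.736]]
wrist_force: [-1.5, 1.0, 1.7]
finger_gap: 0.0092
grip_force: 58.7
```

Run:
```python
from h import *
o=manip.get_obs();R=o["eef_rot"];print(o["q"],R,o["wrist_force"],o["wrist_torque"])
z=R[:,2];G=np.array([.4428,-.2193,.063])
print(R.T@np.array([0,0,1])*2, o["tcp_pos"]-.019*z)
```

```text
[-0.25098344  0.30511238  2.08735379 -1.10827634  0.77338897  0.44304118] [[-0.11058816  0.9892527   0.09565224]
 [ 0.72791409  0.14614794 -0.66991183]
 [-0.67669146 -0.0044577  -0.73625321]] [-1.49565214  1.00982318  1.68036481] [ 0.28443049  0.11988793 -0.10104263]
[-1.35338293 -0.0089154  -1.47250642] [ 0.44503534 -0.21679449  0.06808667]
```

{"op": "play_rows", "data": {
  "targets": [
    [[-0.2,0,-0.22],0],
    [[-0.34,0,-0.37],0],
    [[-0.34,0,-0.37],0],
    [[-0.34,0,-0.37],0],
    [[-0.2,0,-0.22],0],
    [[0,0,0],0],
    [[0,0,0],0]
  ]
}}

```text
clock: 40.62
tcp_pos: [0.4471, -0.2292, 0.1065]
eef_rot: [[-0.11, 0.989, 0.096], [0.728, 0.146, -0.669], [-0.676, -0.004, -0.737]]
wrist_force: [0.4, -0.4, -3.7]
finger_gap: 0.0091
grip_force: 58.5
```

```bash
cat >> h.py <<'E'
def level():
    p,im,d=look("side",None)
    g=(im.max(2).astype(int)-im.min(2)<14)&(im.mean(2)>70)
    for o in manip.cut_out("side","tray")[:1]:
        P,_=cloud("side",o["region"]&g,d,p)
        # floor plane by RANSAC
        best=None;rng=np.random.default_rng(0)
        for _ in range(400):
            a,b,c=P[rng.choice(len(P),3,False)];n=np.cross(b-a,c-a);l=np.linalg.norm(n)
            if l<1e-4: continue
            n/=l
            if abs(n[2])<.3: continue
            m=abs((P-a)@n)<.002
            if best is None or m.sum()>best.sum(): best=m
        Q=P[best];u=np.linalg.svd(Q-Q.mean(0))[2][2];u*=np.sign(u[2]);print("floor",len(Q),Q.mean(0),"normal",u)
E
python3 - <<'E'
from h import *
np.set_printoptions(suppress=True,precision=4)
o=manip.get_obs();print(o["q"],o["eef_rot"],o["tcp_pos"],o["wrist_force"],o["wrist_torque"])
level();look("side","side5")
for b in blanks("side"):print(*b[:4])
import cv2
i=cv2.imread('pics/side5.png')[190:350,200:420];cv2.imwrite('pics/c5.png',cv2.resize(i,None,fx=3,fy=3))
E
```

```text
[-0.2506  0.1832  2.0782 -0.998   0.838   0.2852] [[-0.1103  0.9892  0.0961]
 [ 0.7284  0.1462 -0.6694]
 [-0.6763 -0.0039 -0.7367]] [ 0.4471 -0.2292  0.1065] [ 0.4402 -0.4057 -3.7428] [ 0.6558  0.4306 -0.0269]
floor 742 [ 0.5512 -0.208   0.0597] normal [ 0.0075 -0.0137  0.9999]
0.71 [271. 324.] [133. 106.  78.] [ 0.5188 -0.1873  0.0854]
0.68 [264. 342.] [134. 108.  78.] [ 0.5636 -0.1764  0.0844]
0.62 [273. 373.] [133. 105.  76.] [ 0.6102 -0.2404  0.0836]
0.55 [279. 356.] [139. 111.  80.] [ 0.5697 -0.2313  0.0843]
0.45 [253. 358.] [133.  105.   76.5] [ 0.6092 -0.1511  0.0847]
```

View pics/c5.png

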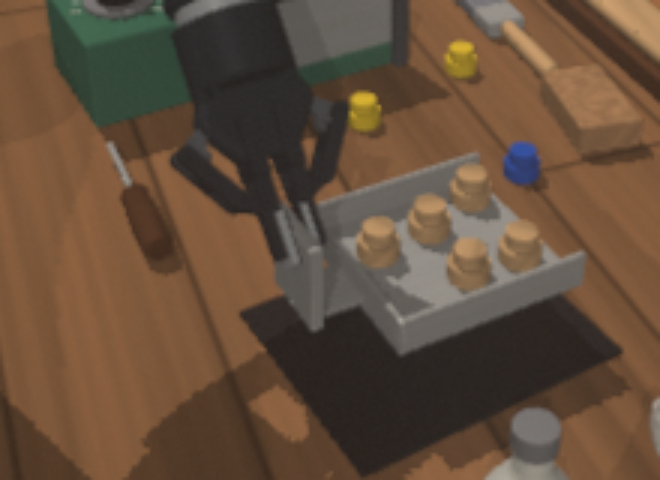

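```bash
cat > sim.py <<'E'
from h import *
from scipy.spatial.transform import Rotation as Ro
np.set_printoptions(suppress=True,precision=4)
rz=lambda a:Ro.from_euler("z",a).as_matrix()
ry=lambda a:Ro.from_euler("y",a).as_matrix()
o=manip.get_obs();q=o["q"];R=o["eef_rot"];p=o["tcp_pos"]
C=rz(q[5]).T@(rz(q[0])@ry(q[1]+q[2])@rz(q[3])@ry(q[4])).T@R
phi=np.arctan2(R[1,1],R[0,1])
Tr=rz(phi);to=np.array([.557,-.202,p[2]-.1065+.0565])   # tray pose estimate now
def tool(pt):return R.T@(Tr@np.array(pt)+to-p)
pts={k:tool(v) for k,v in dict(lip=(.075,0,.004),lipL=(.075,.066,.004),lipR=(.075,-.066,.004),cornL=(.075,.07,0),cornR=(.075,-.07,0),backL=(-.075,.07,0),backR=(-.075,-.07,0),hb=(-.12,0,0)).items()}
def joints(R2,q1,b):
    z=(rz(q1)@ry(b)).T@R2[:,2];q4=np.arctan2(z[1],z[0]);q5=np.arccos(z[2])
    M=rz(q1)@ry(b)@rz(q4)@ry(q5);D=M.T@R2@C.T;return q4,q5,np.arctan2(D[1,0],D[0,0])
E
python3 - <<'E'
from sim import *
print("C",C,"phi",np.degrees(phi))
for th in(-.3,-.6,-.9,-1.2,-1.5):
    R2=R@rz(th);N=R2@R.T@Tr
    print(th,"nose slope",np.degrees(np.arcsin(-N[2,0])),"normal z",N[2,2],"y z",N[2,1],"nose",N[:,0],{k:np.round(R2@v,3).tolist() for k,v in pts.items()})
    for q1 in(.2,.4):
        for b in(1.8,2.2):print("   ",q1,b,np.round(joints(R2,q1,b),2))
# tub
d=np.load("pics/top0d.npy");P=deproj(manip.camera_params("top"),np.nonzero(d>0),d[d>0])
m=(P[:,2]>.1)&(P[:,2]<.118)&(P[:,0]>.46)&(P[:,0]<.7)&(P[:,1]>.1)&(P[:,1]<.36);print("tub",cv2.minAreaRect(P[m][:,:2].astype(np.float32)))
E
```

```text
C [[ 0. -1. -0.]
 [ 1. -0.  0.]
 [-0. -0.  1.]] phi 8.406815758921423
-0.3 nose slope 11.512579200721074 normal z 0.9795960191109419 y z 0.023627045516652453 nose [ 0.9132  0.3553 -0.1996] {'lip': [0.159, 0.075, -0.082], 'lipL': [0.136, 0.136, -0.081], 'lipR': [0.183, 0.013, -0.084], 'cornL': [0.133, 0.14, -0.085], 'cornR': [0.184, 0.009, -0.088], 'backL': [-0.004, 0.087, -0.055], 'backR': [0.047, -0.044, -0.058], 'hb': [-0.02, 0.005, -0.047]}
    0.2 1.8 [-0.75  1.44 -0.11]
    0.2 2.2 [-0.83  1.16  0.18]
    0.4 1.8 [-0.71  1.57  0.04]
    0.4 2.2 [-0.75  1.27  0.3 ]
-0.6 nose slope 22.39754347751129 normal z 0.9202067032884069 y z 0.0896392824595501 nose [ 0.7556  0.5329 -0.381 ] {'lip': [0.12, 0.103, -0.113], 'lipL': [0.084, 0.158, -0.107], 'lipR': [0.156, 0.048, -0.119], 'cornL': [0.08, 0.161, -0.111], 'cornR': [0.156, 0.044, -0.123], 'backL': [-0.033, 0.081, -0.053], 'backR': [0.043, -0.036, -0.066], 'hb': [-0.029, -0.001, -0.043]}
    0.2 1.8 [-0.75  1.44 -0.41]
    0.2 2.2 [-0.83  1.16 -0.12]
    0.4 1.8 [-0.71  1.57 -0.26]
    0.4 2.2 [-0.75  1.27  0.  ]
-0.9 nose slope 31.8
[... 907 characters left out ...]
-0.83  1.16 -0.72]
    0.4 1.8 [-0.71  1.57 -0.86]
    0.4 2.2 [-0.75  1.27 -0.6 ]
-1.5 nose slope 42.14370128297332 normal z 0.5754776100918881 y z 0.46754121074677296 nose [-0.0379  0.7405 -0.671 ] {'lip': [-0.043, 0.118, -0.148], 'lipL': [-0.096, 0.143, -0.117], 'lipR': [0.009, 0.093, -0.179], 'cornL': [-0.102, 0.143, -0.117], 'cornR': [0.01, 0.089, -0.183], 'backL': [-0.096, 0.032, -0.017], 'backR': [0.016, -0.022, -0.082], 'hb': [-0.038, -0.028, -0.019]}
    0.2 1.8 [-0.75  1.44 -1.31]
    0.2 2.2 [-0.83  1.16 -1.02]
    0.4 1.8 [-0.71  1.57 -1.16]
    0.4 2.2 [-0.75  1.27 -0.9 ]
tub ((0.5577836036682129, 0.22857648134231567), (0.2127058357000351, 0.2011888474225998), 9.767914772033691)
```

Run:
```python
from sim import *
plan([("up",(.440,-.20,.20)),("over",(.395,.12,.285))],maxu=.6)
L=np.array([.535,.21])
P0=np.array([.395,.12,.285]);ths=[-.24,-.48,-.72,-.96,-1.2,-1.44,-1.5];pp=P0;t0=0
for th in ths:
    lr=(R@rz(th)@pts["lip"]);tgt=np.array([*(L-lr[:2]),.285]);k=max(1,round((t0-th)/.06))
    Rm=R@rz((th+t0)/2);print("to",th,tgt,f"{k} rows of",(Rm.T@(tgt-pp)/.025/k),-(t0-th)/.12/k);pp=tgt;t0=th
```

```text
at [ 0.4464 -0.2292  0.1055]
up [ 0.44 -0.2   0.2 ] 6 rows of [-0.279, -0.018, -0.599]
over [0.395 0.12  0.285] 19 rows of [0.38, 0.004, -0.592]
to -0.24 [0.3694 0.142  0.285 ] 4 rows of [ 0.2143 -0.1965 -0.1717] -0.5
to -0.48 [0.398  0.1172 0.285 ] 4 rows of [-0.2864  0.1555  0.1934] -0.5
to -0.72 [0.4343 0.0986 0.285 ] 4 rows of [-0.3326  0.1747  0.1585] -0.5
to -0.96 [0.4763 0.0874 0.285 ] 4 rows of [-0.3825  0.1703  0.1144] -0.5
to -1.2 [0.5214 0.0842 0.285 ] 4 rows of [-0.4247  0.1434  0.0638] -0.5
to -1.44 [0.5672 0.0893 0.285 ] 4 rows of [-0.4497  0.1     0.0095] -0.5
to -1.5 [0.5785 0.0918 0.285 ] 1 rows of [-0.4549  0.069  -0.0249] -0.5000000000000004
```

{"op": "play_rows", "data": {
  "targets": [
    [[-0.15,0,-0.3],0],
    [[-0.28,-0.02,-0.6],0],
    [[-0.28,-0.02,-0.6],0],
    [[-0.28,-0.02,-0.6],0],
    [[-0.28,-0.02,-0.6],0],
    [[-0.28,-0.02,-0.6],0],
    [[-0.13,0,-0.6],0],
    [[0.1,0,-0.59],0]
  ]
}}

```text
clock: 41.53
tcp_pos: [0.4385, -0.1834, 0.2179]
eef_rot: [[-0.109, 0.989, 0.096], [0.728, 0.145, -0.67], [-0.677, -0.003, -0.736]]
wrist_force: [0.8, 0.5, -3.1]
finger_gap: 0.0092
grip_force: 58.7
```

{"op": "play_rows", "data": {
  "targets": [
    [[0.3,0,-0.59],0],
    [[0.38,0,-0.59],0],
    [[0.38,0,-0.59],0],
    [[0.38,0,-0.59],0],
    [[0.38,0,-0.59],0],
    [[0.38,0,-0.59],0],
    [[0.38,0,-0.59],0],
    [[0.38,0,-0.59],0]
  ]
}}

```text
clock: 42.2
tcp_pos: [0.4182, -0.0493, 0.253]
eef_rot: [[-0.111, 0.989, 0.095], [0.729, 0.146, -0.669], [-0.676, -0.005, -0.737]]
wrist_force: [0.4, -0.4, -3.7]
finger_gap: 0.0092
grip_force: 58.7
```

{"op": "play_rows", "data": {
  "targets": [
    [[0.38,0,-0.59],0],
    [[0.38,0,-0.59],0],
    [[0.38,0,-0.59],0],
    [[0.38,0,-0.59],0],
    [[0.38,0,-0.59],0],
    [[0.38,0,-0.59],0],
    [[0.3,0,-0.46],0],
    [[0.15,0,-0.25],0]
  ]
}}

```text
clock: 42.87
tcp_pos: [0.401, 0.0721, 0.2853]
eef_rot: [[-0.112, 0.989, 0.097], [0.729, 0.148, -0.668], [-0.675, -0.004, -0.738]]
wrist_force: [-0.1, 0.2, -3.1]
finger_gap: 0.0092
grip_force: 58.7
```

Run:
```python
from h import *
np.set_printoptions(suppress=True,precision=4)
o=manip.get_obs();print(o["q"],o["eef_rot"],o["tcp_pos"],o["wrist_force"],o["wrist_torque"])
level()
for b in blanks("side","side6"):print(*b[:4])
plan([("over",(.395,.12,.285))],maxu=.6)
```

```text
[ 0.467  -0.001   1.8317 -0.695   1.5882  0.4052] [[-0.1119  0.989   0.097 ]
 [ 0.7291  0.1481 -0.6682]
 [-0.6752 -0.004  -0.7377]] [0.401  0.0721 0.2853] [-0.056   0.1585 -3.0752] [ 0.611   0.3758 -0.0281]
floor 261 [0.4799 0.083  0.2485] normal [-0.028  -0.1081  0.9937]
0.63 [228. 322.] [151. 124.  39.] [0.6007 0.0576 0.0264]
0.57 [244. 376.] [ 46.  60. 111.] [ 0.6993 -0.0662  0.0266]
0.56 [143. 282.] [131. 104.  76.] [0.5198 0.1069 0.2647]
0.52 [208. 353.] [151. 124.  41.] [0.7229 0.1139 0.0266]
0.51 [146. 265.] [127. 101.  74.] [0.4742 0.1115 0.2645]
0.51 [146. 307.] [132.  110.   82.5] [0.5614 0.0602 0.2644]
0.51 [147. 290.] [133. 105.  77.] [0.5248 0.0686 0.2644]
0.43 [136. 298.] [128. 101.  74.] [0.5639 0.1505 0.264 ]
at [0.4009 0.0702 0.2847]
over [0.395 0.12  0.285] 3 rows of [0.49, 0.02, -0.456]
```

View pics/side6.png

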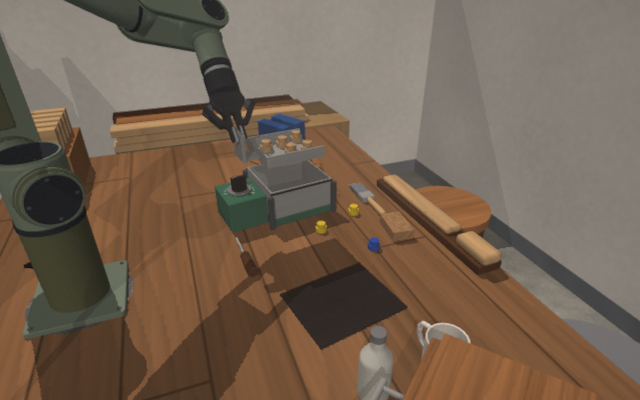

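{"op": "play_rows", "data": {
  "targets": [
    [[0.37,0.02,-0.34],0],
    [[0.37,0.02,-0.34],0],
    [[0.37,0.01,-0.34],0],
    [[0.36,0.01,-0.34],0],
    [[0,0,0],-0.25],
    [[0,0,0],-0.5],
    [[0,0,0],-0.5],
    [[0,0,0],-0.5]
  ]
}}

```text
clock: 43.73
tcp_pos: [0.3953, 0.1209, 0.2849]
eef_rot: [[-0.318, 0.943, 0.096], [0.68, 0.297, -0.67], [-0.66, -0.148, -0.736]]
wrist_force: [0.3, -0.6, -3.5]
finger_gap: 0.009
grip_force: 58.7
```

{"op": "play_rows", "data": {
  "targets": [
    [[0,0,0],-0.5],
    [[0,0,0],-0.5],
    [[0,0,0],-0.5],
    [[0,0,0],-0.5],
    [[-0.15,0.08,0.08],-0.5],
    [[-0.33,0.17,0.16],-0.5],
    [[-0.33,0.17,0.16],-0.5],
    [[-0.33,0.17,0.16],-0.5]
  ]
}}

```text
clock: 44.4
tcp_pos: [0.426, 0.1033, 0.2857]
eef_rot: [[-0.717, 0.69, 0.096], [0.466, 0.578, -0.67], [-0.518, -0.436, -0.736]]
wrist_force: [0.1, 0.6, -4.2]
finger_gap: 0.0091
grip_force: 58.7
```

{"op": "play_rows", "data": {
  "targets": [
    [[-0.38,0.17,0.11],-0.5],
    [[-0.38,0.17,0.11],-0.5],
    [[-0.38,0.17,0.11],-0.5],
    [[-0.38,0.17,0.11],-0.5],
    [[-0.42,0.14,0.06],-0.5],
    [[-0.42,0.14,0.06],-0.5],
    [[-0.42,0.14,0.06],-0.5],
    [[-0.42,0.14,0.06],-0.5]
  ]
}}

```text
clock: 45.07
tcp_pos: [0.5118, 0.0856, 0.2901]
eef_rot: [[-0.955, 0.282, 0.097], [0.147, 0.728, -0.67], [-0.259, -0.625, -0.736]]
wrist_force: [0.4, 0.4, -2.5]
finger_gap: 0.009
grip_force: 59.0
```

{"op": "play_rows", "data": {
  "targets": [
    [[-0.45,0.1,0.01],-0.5],
    [[-0.45,0.1,0.01],-0.5],
    [[-0.45,0.1,0.01],-0.5],
    [[-0.3,0.05,0],-0.5],
    [[0,0,0],0],
    [[0,0,0],0],
    [[0,0,0],0],
    [[0,0,0],0]
  ]
}}

```text
clock: 45.73
tcp_pos: [0.5524, 0.0876, 0.292]
eef_rot: [[-0.994, 0.05, 0.096], [-0.027, 0.742, -0.67], [-0.104, -0.669, -0.736]]
wrist_force: [-0.2, 0.2, -1.7]
finger_gap: 0.009
grip_force: 59.0
```

Run:
```python
from h import *
np.set_printoptions(suppress=True,precision=4)
o=manip.get_obs();print(o["q"],o["eef_rot"],o["tcp_pos"],o["wrist_force"],o["wrist_torque"])
for c in("side","top"):
  print(c)
  for b in blanks(c,c+"7"):print(*b[:4])
i=np.vstack([cv2.imread('pics/side7.png')[80:280,160:440],cv2.imread('pics/top7.png')[120:320,160:440]]);cv2.imwrite('pics/c7.png',cv2.resize(i,None,fx=1.5,fy=1.5))
```

```text
[ 0.3768  0.2812  1.4974 -0.7183  1.5731 -1.1039] [[-0.9942  0.0495  0.0956]
 [-0.0275  0.7419 -0.67  ]
 [-0.1041 -0.6687 -0.7362]] [0.5524 0.0876 0.292 ] [-0.2341  0.178  -1.6667] [0.4579 0.0486 0.0391]
side
0.59 [180. 296.] [100.5  81.5  63. ] [0.5994 0.2411 0.0564]
0.56 [187. 279.] [135.5 107.5  80. ] [0.5194 0.1928 0.0634]
0.26 [302. 340.] [47. 40. 37.] [ 0.5452 -0.2173  0.0056]
top
0.48 [199. 299.] [175.5 146.5  48. ] [0.5987 0.0627 0.0272]
```

View pics/c7.png

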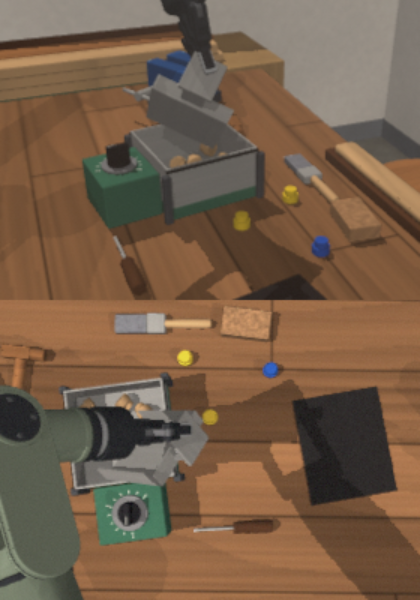

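{"op": "play_rows", "data": {
  "targets": [
    [[0.08,0.5,0.55],0],
    [[-0.1,-0.66,-0.73],0],
    [[-0.1,-0.66,-0.73],0],
    [[-0.1,-0.66,-0.73],0],
    [[-0.1,-0.66,-0.73],0],
    [[0,0,0],0.5],
    [[0,0,0],0.75],
    [[0,0,0],1]
  ]
}}

```text
clock: 46.6
tcp_pos: [0.5524, 0.0877, 0.3733]
eef_rot: [[-0.943, 0.318, 0.097], [0.175, 0.722, -0.669], [-0.283, -0.614, -0.737]]
wrist_force: [-0.3, -0.5, -2.8]
finger_gap: 0.0091
grip_force: 58.8
```

{"op": "play_rows", "data": {
  "targets": [
    [[0,0,0],1],
    [[0,0,0],1],
    [[0,0,0],1],
    [[0,0,0],1],
    [[0,0,0],1],
    [[0,0,0],1],
    [[0,0,0],1],
    [[0,0,0],1]
  ]
}}

```text
clock: 47.27
tcp_pos: [0.5521, 0.0875, 0.3722]
eef_rot: [[-0.281, 0.955, 0.095], [0.692, 0.27, -0.67], [-0.665, -0.122, -0.736]]
wrist_force: [-0.5, 0.9, -2.3]
finger_gap: 0.0094
grip_force: 58.9
```

{"op": "play_rows", "data": {
  "targets": [
    [[0,0,0],1],
    [[0,0,0],0.5],
    [[0,0,0],0],
    [[0,0,0],0]
  ]
}}

```text
clock: 47.6
tcp_pos: [0.5522, 0.0876, 0.3722]
eef_rot: [[-0.113, 0.989, 0.095], [0.728, 0.147, -0.67], [-0.676, -0.006, -0.736]]
wrist_force: [-0.3, 0.5, -2.6]
finger_gap: 0.0095
grip_force: 59.0
```

Run:
```python
from h import *
np.set_printoptions(suppress=True,precision=4)
o=manip.get_obs();print(o["q"],o["eef_rot"],o["wrist_force"],o["wrist_torque"])
for c in("side","top"):
  print(c)
  for b in blanks(c,c+"8"):print(*b[:4])
plan([("a",(.447,-.2,.2)),("b",(.447,-.2295,.09)),("c",(.447,-.2295,.056))])
i=np.vstack([cv2.imread('pics/side8.png')[80:280,160:440],cv2.imread('pics/top8.png')[120:320,160:440]]);cv2.imwrite('pics/c8.png',cv2.resize(i,None,fx=1.5,fy=1.5))
```

```text
[ 0.3766  0.2258  1.3995 -0.724   1.6886  0.2023] [[-0.1127  0.9891  0.0951]
 [ 0.7278  0.1473 -0.6698]
 [-0.6765 -0.0062 -0.7364]] [-0.2856  0.4509 -2.6341] [ 0.4917  0.2329 -0.0007]
side
0.6 [187. 290.] [152. 122.  89.] [0.5675 0.2451 0.0622]
0.55 [179. 296.] [112.5  90.   70.5] [0.6148 0.2985 0.0603]
0.5 [207. 354.] [152. 125.  41.] [0.7215 0.1107 0.027 ]
0.46 [188. 276.] [139. 110.  79.] [0.5258 0.1964 0.0621]
top
at [0.5524 0.0876 0.3723]
a [ 0.447 -0.2    0.2  ] 13 rows of [-0.249, -0.448, 0.952]
b [ 0.447  -0.2295  0.09  ] 5 rows of [0.424, -0.03, 0.806]
c [ 0.447  -0.2295  0.056 ] 2 rows of [0.46, 0.004, 0.501]
```

View pics/c8.png

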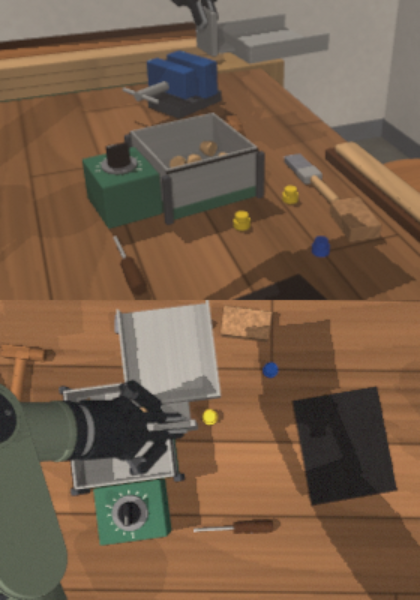

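{"op": "play_rows", "data": {
  "targets": [
    [[-0.25,-0.45,0.95],0],
    [[-0.25,-0.45,0.95],0],
    [[-0.25,-0.45,0.95],0],
    [[-0.25,-0.45,0.95],0],
    [[-0.25,-0.45,0.95],0],
    [[-0.25,-0.45,0.95],0],
    [[-0.25,-0.45,0.95],0],
    [[-0.25,-0.45,0.95],0]
  ]
}}

```text
clock: 48.47
tcp_pos: [0.4867, -0.0902, 0.2663]
eef_rot: [[-0.111, 0.989, 0.096], [0.728, 0.147, -0.67], [-0.677, -0.005, -0.736]]
wrist_force: [0.3, -0.2, -2.8]
finger_gap: 0.0091
grip_force: 58.9
```

{"op": "play_rows", "data": {
  "targets": [
    [[-0.25,-0.45,0.95],0],
    [[-0.25,-0.45,0.95],0],
    [[-0.25,-0.45,0.95],0],
    [[-0.25,-0.45,0.95],0],
    [[-0.24,-0.44,0.95],0],
    [[0.42,-0.03,0.81],0],
    [[0.42,-0.03,0.81],0],
    [[0.42,-0.03,0.81],0]
  ]
}}

```text
clock: 49.13
tcp_pos: [0.4468, -0.2185, 0.1343]
eef_rot: [[-0.11, 0.989, 0.097], [0.728, 0.146, -0.67], [-0.677, -0.003, -0.736]]
wrist_force: [-0.1, -0.6, -2.0]
finger_gap: 0.0091
grip_force: 59.0
```

{"op": "play_rows", "data": {
  "targets": [
    [[0.42,-0.03,0.8],0],
    [[0.42,-0.03,0.8],0],
    [[0,0,0],0],
    [[0,0,0],0],
    [[0,0,0],0]
  ]
}}

```text
clock: 49.55
tcp_pos: [0.4477, -0.2295, 0.092]
eef_rot: [[-0.11, 0.989, 0.097], [0.727, 0.147, -0.67], [-0.677, -0.003, -0.736]]
wrist_force: [-0.0, 0.1, -2.8]
finger_gap: 0.0092
grip_force: 59.2
```

Run:
```python
from h import *
np.set_printoptions(suppress=True,precision=4)
o=manip.get_obs();print(o["q"],o["eef_rot"],o["wrist_force"],o["wrist_torque"])
level()
plan([("c",(.447,-.2295,.054))])
```

```text
[-0.2504  0.2169  2.0817 -1.0294  0.8181  0.3298] [[-0.1102  0.9891  0.0971]
 [ 0.7273  0.1469 -0.6704]
 [-0.6774 -0.0033 -0.7356]] [-0.049   0.1052 -2.8137] [0.4987 0.1966 0.0509]
floor 1789 [ 0.5658 -0.1969  0.0455] normal [ 0.0016 -0.0064  1.    ]
at [ 0.4483 -0.2295  0.0928]
c [ 0.447  -0.2295  0.054 ] 2 rows of [0.528, -0.025, 0.568]
```

{"op": "play_rows", "data": {
  "targets": [
    [[0.34,0,0.36],0],
    [[0.34,0,0.36],0],
    [[0.2,0,0.22],0],
    [[0.1,0,0.11],0],
    [[0,0,0],0],
    [[0,0,0],0],
    [[0,0,0],0]
  ]
}}

```text
clock: 50.23
tcp_pos: [0.4472, -0.2292, 0.0557]
eef_rot: [[-0.11, 0.989, 0.097], [0.728, 0.146, -0.67], [-0.677, -0.003, -0.736]]
wrist_force: [0.4, -1.1, -2.8]
finger_gap: 0.0091
grip_force: 59.1
```

Run:
```python
from h import *
np.set_printoptions(suppress=True,precision=4)
o=manip.get_obs();print(o["q"],o["eef_rot"],o["tcp_pos"],o["wrist_force"],o["wrist_torque"])
level()
```

```text
[-0.2501  0.3015  2.0874 -1.1062  0.7748  0.4405] [[-0.11    0.9892  0.0968]
 [ 0.7276  0.1465 -0.6702]
 [-0.6771 -0.0033 -0.7359]] [ 0.4472 -0.2292  0.0557] [ 0.4276 -1.0756 -2.822 ] [ 0.5402  0.2184 -0.0093]
floor 1906 [ 0.5671 -0.1974  0.0093] normal [ 0.004  -0.0014  1.    ]
```

{"op": "play_rows", "data": {
  "targets": [
    [[0.05,0,0.06],0],
    [[0,0,0],0],
    [[0,0,0],0]
  ]
}}

```text
clock: 50.58
tcp_pos: [0.4473, -0.2293, 0.0541]
eef_rot: [[-0.11, 0.989, 0.096], [0.728, 0.146, -0.67], [-0.677, -0.003, -0.736]]
wrist_force: [-2.2, 1.1, 2.7]
finger_gap: 0.0095
grip_force: 59.8
```

{"op": "play_rows", "data": {
  "targets": [
    [[0,0,0],0],
    [[0,0,0],0],
    [[0,0,0],0],
    [[0,0,0],0],
    [[0,0,0],0]
  ],
  "fingers": 0.6
}}

```text
clock: 51.0
tcp_pos: [0.4467, -0.2291, 0.0532]
eef_rot: [[-0.111, 0.989, 0.095], [0.728, 0.146, -0.669], [-0.676, -0.005, -0.737]]
wrist_force: [-0.9, -0.2, -0.1]
finger_gap: 0.0342
grip_force: 0.0
```

{"op": "play_rows", "data": {
  "targets": [
    [[0,0,-0.5],0],
    [[0,0,-0.8],0],
    [[0,0,-0.8],0],
    [[0,0,-0.8],0],
    [[0,0,-0.8],0],
    [[-0.7,0,-0.7],0],
    [[-0.7,0,-0.7],0],
    [[-0.7,0,-0.7],0]
  ]
}}

```text
clock: 51.67
tcp_pos: [0.4383, -0.1698, 0.1963]
eef_rot: [[-0.112, 0.989, 0.095], [0.729, 0.147, -0.669], [-0.676, -0.006, -0.737]]
wrist_force: [0.5, 0.1, -0.5]
finger_gap: 0.0342
grip_force: 0.0
```

{"op": "play_rows", "data": {
  "targets": [
    [[-0.7,0,-0.7],0],
    [[-0.7,0,-0.7],0],
    [[-0.7,0,-0.7],0],
    [[-0.7,0,-0.7],0],
    [[-0.7,0,-0.7],0],
    [[0,0,0],0],
    [[0,0,0],0]
  ]
}}

```text
clock: 52.25
tcp_pos: [0.4407, -0.1755, 0.321]
eef_rot: [[-0.108, 0.989, 0.098], [0.728, 0.146, -0.67], [-0.677, -0.001, -0.736]]
wrist_force: [-0.2, 0.3, -0.6]
finger_gap: 0.0341
grip_force: 0.0
```

Run:
```python
from h import *
np.set_printoptions(suppress=True,precision=4)
o=manip.get_obs();print(o["q"],o["eef_rot"],o["tcp_pos"])
level()
for c in("side","top"):
  print(c)
  for b in blanks(c,c+"9"):print(*b[:4])
i=np.vstack([cv2.imread('pics/side9.png')[120:340,160:440],cv2.imread('pics/top9.png')[120:290,160:440]]);cv2.imwrite('pics/c9.png',cv2.resize(i,None,fx=1.5,fy=1.5))
```

```text
[-0.1232 -0.1634  1.9056 -0.754   1.2634 -0.082 ] [[-0.1078  0.9893  0.098 ]
 [ 0.7283  0.1457 -0.6696]
 [-0.6767 -0.0008 -0.7362]] [ 0.4407 -0.1755  0.321 ]
floor 1874 [ 0.5678 -0.1982  0.0083] normal [-0.0011 -0.0041  1.    ]
side
0.59 [181. 296.] [99. 79. 61.] [0.6163 0.2979 0.0607]
0.58 [229. 322.] [146.5 121.   39. ] [0.6    0.0595 0.0268]
0.48 [186. 278.] [134. 106.  76.] [0.5348 0.2489 0.0618]
0.41 [243. 374.] [ 49.  60. 108.] [ 0.7    -0.0629  0.0267]
top
0.59 [219. 236.] [160. 126.  92.] [0.5306 0.2565 0.0631]
0.58 [188. 243.] [169. 134.  95.] [0.6229 0.2328 0.0618]
0.43 [201. 300.] [215.5 189.   59. ] [0.5986 0.0627 0.0269]
0.41 [161. 281.] [215. 186.  60.] [0.7218 0.1156 0.0272]
```

View pics/c9.png

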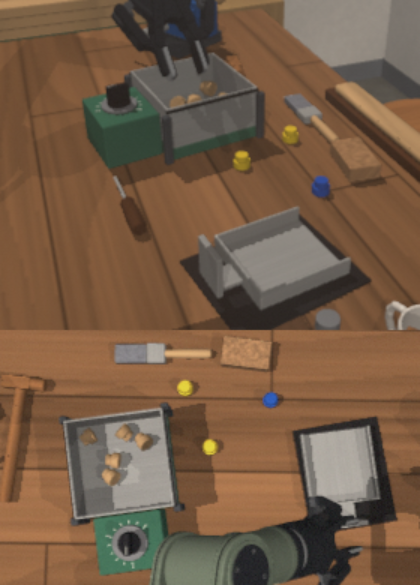

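Run:
```python
from h import *
np.set_printoptions(suppress=True,precision=4)
i=cv2.imread('pics/top9.png')[235:290,215:275];cv2.imwrite('pics/c10.png',cv2.resize(i,None,fx=10,fy=10,interpolation=cv2.INTER_CUBIC))
p=manip.camera_params("top");d=manip.get_image("top")[1]
r,c=np.nonzero(d>0);P=deproj(p,(r,c),d[r,c])
def rect(z0,z1,x0,x1,y0,y1):
    m=(P[:,2]>z0)&(P[:,2]<z1)&(P[:,0]>x0)&(P[:,0]<x1)&(P[:,1]>y0)&(P[:,1]<y1);Q=P[m];return len(Q),Q.mean(0),cv2.minAreaRect(Q[:,:2].astype(np.float32))
print("bar",rect(.122,.15,.36,.45,.15,.26))
print("disc",rect(.098,.112,.36,.437,.15,.26))
print("console",rect(.082,.097,.33,.46,.1,.32))
print("tubfloor",rect(.02,.036,.45,.7,.1,.36))
```

```text
bar (87, array([0.4082, 0.2072, 0.132 ]), ((0.40777549147605896, 0.20751312375068665), (0.04079729691147804, 0.014428230933845043), 3.0259413719177246))
disc (108, array([0.4073, 0.2049, 0.1028]), ((0.40687575936317444, 0.2130054384469986), (0.05280205234885216, 0.05242739990353584), 69.4563980102539))
console (1346, array([0.4089, 0.2148, 0.0897]), ((0.40310409665107727, 0.23135876655578613), (0.11323221772909164, 0.1723688244819641), 0.8120373487472534))
tubfloor (2997, array([0.5515, 0.2314, 0.029 ]), ((0.551857590675354, 0.22258415818214417), (0.2104341834783554, 0.19661228358745575), 8.556843757629395))
```

View pics/c10.png

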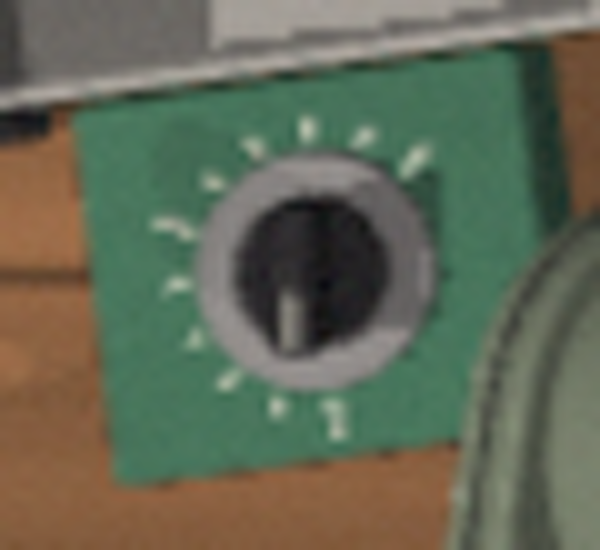

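Run:
```python
from h import *
plan([("a",(.428,.249,.22)),("b",(.428,.249,.117)),("push",(.434,.2115,.117))])
```

```text
at [ 0.4395 -0.1753  0.3178]
a [0.428 0.249 0.22 ] 16 rows of [0.941, 0.128, -0.532]
b [0.428 0.249 0.117] 4 rows of [0.696, 0.007, 0.759]
push [0.434  0.2115 0.117 ] 2 rows of [-0.56, 0.009, 0.513]
```

{"op": "play_rows", "data": {
  "targets": [
    [[0.94,0.13,-0.53],0],
    [[0.94,0.13,-0.53],0],
    [[0.94,0.13,-0.53],0],
    [[0.94,0.13,-0.53],0],
    [[0.94,0.13,-0.53],0],
    [[0.94,0.13,-0.53],0],
    [[0.94,0.13,-0.53],0],
    [[0.94,0.13,-0.53],0]
  ],
  "fingers": 1.0
}}

```text
clock: 53.27
tcp_pos: [0.4345, 0.0376, 0.2692]
eef_rot: [[-0.112, 0.989, 0.095], [0.728, 0.146, -0.67], [-0.676, -0.006, -0.737]]
wrist_force: [1.1, 0.2, 1.0]
finger_gap: 0.0007
grip_force: 0.0
```

{"op": "play_rows", "data": {
  "targets": [
    [[0.94,0.13,-0.53],0],
    [[0.94,0.13,-0.53],0],
    [[0.94,0.13,-0.53],0],
    [[0.94,0.13,-0.53],0],
    [[0.94,0.13,-0.53],0],
    [[0.94,0.13,-0.53],0],
    [[0.94,0.12,-0.53],0],
    [[0.94,0.12,-0.53],0]
  ]
}}

```text
clock: 53.93
tcp_pos: [0.4288, 0.2492, 0.2198]
eef_rot: [[-0.112, 0.989, 0.095], [0.728, 0.146, -0.67], [-0.677, -0.006, -0.736]]
wrist_force: [0.4, 0.0, 0.8]
finger_gap: 0.0
grip_force: 0.0
```

{"op": "play_rows", "data": {
  "targets": [
    [[0,0,0],0],
    [[0,0,0],0],
    [[0,0,0],0],
    [[0,0,0],0]
  ]
}}

```text
clock: 54.27
tcp_pos: [0.4291, 0.247, 0.221]
eef_rot: [[-0.11, 0.989, 0.094], [0.728, 0.145, -0.67], [-0.677, -0.005, -0.736]]
wrist_force: [0.0, -0.2, 0.1]
finger_gap: 0.0002
grip_force: 0.0
```

Run:
```python
from h import *
np.set_printoptions(suppress=True,precision=4)
o=manip.get_obs();print(o["q"],o["eef_rot"])
plan([("b",(.428,.249,.117)),("push",(.434,.2115,.117))])
i=look("wrist","w11")[1]
```

```text
[ 0.7124  0.3635  1.545  -0.6086  1.6727  0.6404] [[-0.1102  0.9894  0.0945]
 [ 0.7281  0.1451 -0.6699]
 [-0.6766 -0.005  -0.7364]]
at [0.4291 0.247  0.221 ]
b [0.428 0.249 0.117] 4 rows of [0.719, -0.003, 0.751]
push [0.434  0.2115 0.117 ] 2 rows of [-0.559, 0.01, 0.514]
```

View pics/w11.png

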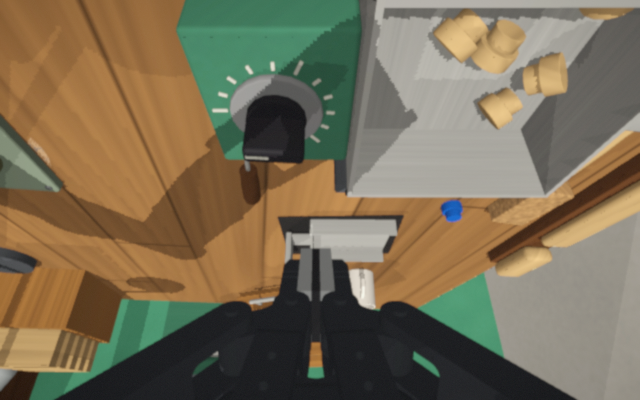

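{"op": "play_rows", "data": {
  "targets": [
    [[0.72,0,0.75],0],
    [[0.72,0,0.75],0],
    [[0.72,0,0.75],0],
    [[0.72,0,0.75],0],
    [[0,0,0],0],
    [[0,0,0],0]
  ]
}}

```text
clock: 54.82
tcp_pos: [0.4277, 0.2486, 0.1166]
eef_rot: [[-0.112, 0.989, 0.093], [0.727, 0.145, -0.672], [-0.678, -0.008, -0.735]]
wrist_force: [-0.3, 0.3, 0.2]
finger_gap: -0.0004
grip_force: 0.0
```

{"op": "play_rows", "data": {
  "targets": [
    [[-0.28,0,0.26],0],
    [[-0.28,0,0.26],0],
    [[-0.28,0,0.26],0],
    [[-0.28,0,0.26],0],
    [[0,0,0],0],
    [[0,0,0],0]
  ]
}}

```text
clock: 55.32
tcp_pos: [0.4341, 0.2117, 0.1175]
eef_rot: [[-0.109, 0.99, 0.095], [0.729, 0.144, -0.669], [-0.676, -0.004, -0.737]]
wrist_force: [-0.4, -0.5, 0.5]
finger_gap: 0.0001
grip_force: 0.0
```

{"op": "play_rows", "data": {
  "targets": [
    [[0.56,0,-0.52],0],
    [[0,0,-1],0],
    [[-0.6,0,-0.8],0],
    [[-0.6,0,-0.8],0],
    [[-0.6,0,-0.8],0],
    [[0,0,0],0],
    [[0,0,0],0]
  ]
}}

```text
clock: 55.9
tcp_pos: [0.4286, 0.2563, 0.2115]
eef_rot: [[-0.109, 0.989, 0.097], [0.73, 0.146, -0.667], [-0.674, -0.002, -0.738]]
wrist_force: [-0.6, 0.3, -0.5]
finger_gap: -0.0001
grip_force: 0.0
```

```bash
cat > dial.py <<'E'
from h import *
from scipy.spatial.transform import Rotation
np.set_printoptions(suppress=True,precision=4)
def rectify(cam,name,ax=(.408,.2073),h=.134,s=.05,n=500):
    """orthoview at height h: up=+x, left=+y; s = half size"""
    p,im,d=look(cam,None);g=np.linspace(s,-s,n);X,Y=np.meshgrid(ax[0]+g,ax[1]+g,indexing="ij")
    c=np.stack([X,Y,np.full_like(X,h),np.ones_like(X)],-1)@p["world_to_cam"].T
    u=p["K"][0,0]*c[...,0]/-c[...,2]+p["K"][0,2];v=p["K"][1,1]*-c[...,1]/-c[...,2]+p["K"][1,2]
    o=cv2.remap(im,u.astype(np.float32),v.astype(np.float32),cv2.INTER_CUBIC)[:,:,::-1];cv2.imwrite(f"pics/{name}.png",o);return o
def bar(cam="top"):
    p,im,d=look(cam,None);r,c=np.nonzero(d>0);P=deproj(p,(r,c),d[r,c])
    m=(P[:,2]>.124)&(P[:,2]<.145)&(abs(P[:,0]-.408)<.035)&(abs(P[:,1]-.207)<.035);Q=P[m][:,:2]
    e=np.linalg.svd(Q-Q.mean(0))[2][0];print(cam,"bar",len(Q),Q.mean(0),"yaw",np.degrees(np.arctan2(e[1],e[0])),cv2.minAreaRect(Q.astype(np.float32)))
E
python3 - <<'E'
from dial import *
print(manip.get_obs()["tcp_pos"])
bar("wrist");bar("side");bar("top")
a=rectify("wrist","w12",h=.134);b=rectify("wrist","w12b",h=.091)
cv2.imwrite("pics/c12.png",cv2.resize(np.hstack([a,b]),(800,400)))
E
```

```text
[0.4286 0.2563 0.2115]
wrist bar 1399 [0.4067 0.2122] yaw -16.32371129327122 ((0.40714147686958313, 0.20849962532520294), (0.015595144592225552, 0.041613154113292694), 72.63837432861328)
side bar 74 [0.4088 0.2027] yaw 163.32234733889305 ((0.4092060327529907, 0.2042187601327896), (0.018273644149303436, 0.03892970085144043), 80.14044189453125)
top bar 82 [0.4068 0.2075] yaw 161.68731620003945 ((0.4070344567298889, 0.20771145820617676), (0.014469658024609089, 0.041115861386060715), 73.19161987304688)
```

View pics/c12.png

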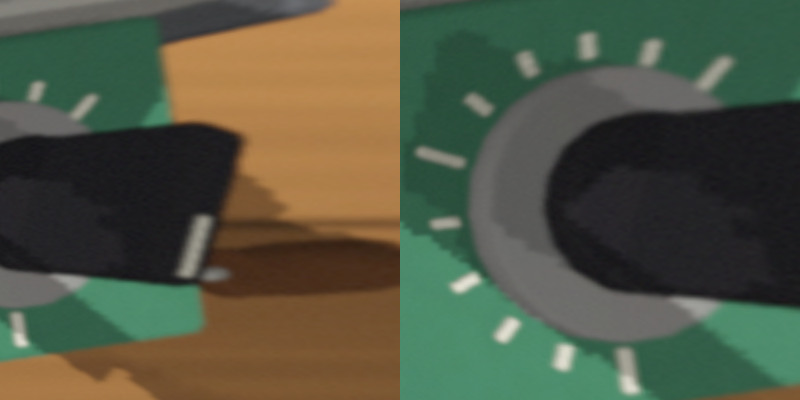

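Run:
```python
from h import *
plan([("b",(.428,.249,.117)),("push",(.434,.2008,.117)),("back",(.427,.245,.117)),("up",(.427,.262,.215))])
```

```text
at [0.4272 0.2547 0.2085]
b [0.428 0.249 0.117] 3 rows of [0.77, 0.008, 0.949]
push [0.434  0.2008 0.117 ] 2 rows of [-0.714, -0.022, 0.658]
back [0.427 0.245 0.117] 2 rows of [0.658, -0.01, -0.606]
up [0.427 0.262 0.215] 4 rows of [-0.54, 0.017, -0.835]
```

{"op": "play_rows", "data": {
  "targets": [
    [[0.77,0,0.95],0],
    [[0.77,0,0.95],0],
    [[0.77,0,0.95],0],
    [[0,0,0],0],
    [[0,0,0],0]
  ]
}}

```text
clock: 56.57
tcp_pos: [0.4269, 0.2481, 0.1166]
eef_rot: [[-0.114, 0.989, 0.091], [0.725, 0.146, -0.673], [-0.679, -0.01, -0.734]]
wrist_force: [1.2, 0.1, 0.8]
finger_gap: 0.0001
grip_force: 0.0
```

{"op": "play_rows", "data": {
  "targets": [
    [[-0.48,-0.01,0.44],0],
    [[-0.48,-0.01,0.44],0],
    [[-0.24,-0.01,0.22],0],
    [[-0.24,-0.01,0.22],0],
    [[0,0,0],0],
    [[0,0,0],0]
  ]
}}

```text
clock: 57.07
tcp_pos: [0.4352, 0.2015, 0.1196]
eef_rot: [[-0.109, 0.989, 0.096], [0.729, 0.146, -0.669], [-0.676, -0.003, -0.737]]
wrist_force: [0.8, -0.1, 0.1]
finger_gap: -0.0001
grip_force: 0.2
```

{"op": "play_rows", "data": {
  "targets": [
    [[0.66,-0.01,-0.61],0],
    [[0.66,-0.01,-0.61],0],
    [[-0.54,0.02,-0.84],0],
    [[-0.54,0.02,-0.84],0],
    [[-0.54,0.02,-0.84],0],
    [[-0.54,0.02,-0.84],0],
    [[0,0,0],0],
    [[0,0,0],0]
  ],
  "fingers": 1.0
}}

```text
clock: 57.73
tcp_pos: [0.4281, 0.2643, 0.2188]
eef_rot: [[-0.109, 0.989, 0.098], [0.73, 0.147, -0.667], [-0.674, -0.001, -0.738]]
wrist_force: [0.8, -0.1, -0.1]
finger_gap: 0.0001
grip_force: 0.0
```

Run:
```python
from dial import *
bar("wrist");bar("side");bar("top")
o=manip.get_obs();R=o["eef_rot"];print(R);z=R[:,2]
G=np.array([.408,.2073,.124])
plan([("pre",G+.019*z-.09*z),("g",G+.016*z)])
```

```text
wrist bar 1200 [0.4064 0.213 ] yaw -41.22193655264667 ((0.40720513463020325, 0.2087671011686325), (0.014552820473909378, 0.04166727513074875), 45.62114715576172)
side bar 75 [0.4093 0.2024] yaw -40.22340492892248 ((0.40990084409713745, 0.20482878386974335), (0.014538190327584743, 0.04143235832452774), 48.18411636352539)
top bar 80 [0.4076 0.2075] yaw 136.17552710432446 ((0.4071095287799835, 0.20726962387561798), (0.013225615955889225, 0.041573479771614075), 46.14257049560547)
[[-0.1123  0.9893  0.0936]
 [ 0.7274  0.146  -0.6706]
 [-0.677  -0.0072 -0.7359]]
at [0.4267 0.2624 0.2158]
pre [0.4014 0.2549 0.1763] 2 rows of [0.483, -0.517, 0.635]
g [0.4095 0.1966 0.1122] 4 rows of [0.0, -0.0, 0.87]
```

Run:
```python
from h import *
o=manip.get_obs();z=o["eef_rot"][:,2];G=np.array([.408,.2073,.128])
plan([("pre",G-.07*z),("g",G+.017*z)])
```

```text
at [0.4267 0.2624 0.2158]
pre [0.4014 0.2542 0.1795] 2 rows of [0.429, -0.518, 0.597]
g [0.4096 0.1959 0.1155] 4 rows of [-0.0, 0.0, 0.87]
```

{"op": "play_rows", "data": {
  "targets": [
    [[0,0,0],0],
    [[0,0,0],0],
    [[0,0,0],0],
    [[0.43,-0.52,0.6],0],
    [[0.43,-0.52,0.6],0],
    [[0,0,0],0],
    [[0,0,0],0]
  ],
  "fingers": 0.3
}}

```text
clock: 58.47
tcp_pos: [0.4015, 0.2539, 0.1797]
eef_rot: [[-0.113, 0.989, 0.094], [0.727, 0.147, -0.671], [-0.678, -0.007, -0.735]]
wrist_force: [0.5, -0.0, 0.1]
finger_gap: 0.0599
grip_force: 0.0
```

{"op": "play_rows", "data": {
  "targets": [
    [[0,0,0.87],0],
    [[0,0,0.87],0],
    [[0,0,0.87],0],
    [[0,0,0.87],0],
    [[0,0,0],0],
    [[0,0,0],0]
  ]
}}

```text
clock: 58.97
tcp_pos: [0.4112, 0.1963, 0.1169]
eef_rot: [[-0.11, 0.989, 0.095], [0.728, 0.145, -0.67], [-0.676, -0.005, -0.737]]
wrist_force: [-0.3, 1.1, 0.9]
finger_gap: 0.0599
grip_force: 0.0
```

{"op": "play_rows", "data": {
  "targets": [
    [[0,0,0],0],
    [[0,0,0],0],
    [[0,0,0],0],
    [[0,0,0],0],
    [[0,0,0],0],
    [[0,0,0],0],
    [[0,0,0],0]
  ],
  "fingers": 1.0
}}

```text
clock: 59.55
tcp_pos: [0.4071, 0.1984, 0.117]
eef_rot: [[-0.112, 0.99, 0.089], [0.73, 0.143, -0.668], [-0.674, -0.009, -0.739]]
wrist_force: [-13.8, 5.3, 4.4]
finger_gap: 0.013
grip_force: 58.8
```

Run:
```python
from dial import *
o=manip.get_obs();R=o["eef_rot"];print(R,o["tcp_pos"],o["wrist_force"],o["finger_gap"],np.degrees(np.arctan2(R[1,1],R[0,1])))
```

```text
[[-0.1116  0.9897  0.0894]
 [ 0.7302  0.1427 -0.6681]
 [-0.674  -0.0093 -0.7386]] [0.4071 0.1984 0.117 ] [-13.7927   5.2847   4.3586] 0.012964466614957437 8.205441135388902
```

{"op": "play_rows", "data": {
  "targets": [
    [[0,-0.15,0],0],
    [[0,0,0],0],
    [[0,0,0],0],
    [[0,0,0],0]
  ]
}}

```text
clock: 59.88
tcp_pos: [0.4069, 0.1984, 0.1171]
eef_rot: [[-0.11, 0.989, 0.097], [0.731, 0.147, -0.666], [-0.673, -0.003, -0.74]]
wrist_force: [-4.1, 6.2, 0.8]
finger_gap: 0.013
grip_force: 59.6
```

{"op": "play_rows", "data": {
  "targets": [
    [[0,0,0],0],
    [[0,0,0],0],
    [[0,0,0],0],
    [[0,0,0],0],
    [[0,0,-0.8],0],
    [[0,0,-0.8],0],
    [[0,0,-0.8],0],
    [[0,0,-0.8],0]
  ],
  "fingers": 0.3
}}

```text
clock: 60.55
tcp_pos: [0.3992, 0.2496, 0.1761]
eef_rot: [[-0.11, 0.989, 0.095], [0.728, 0.145, -0.67], [-0.677, -0.005, -0.736]]
wrist_force: [0.8, -0.2, 0.3]
finger_gap: 0.0596
grip_force: 0.0
```

{"op": "play_rows", "data": {
  "targets": [
    [[0,0,-0.8],0],
    [[0,0,-0.8],0],
    [[0,0,0],0],
    [[0,0,0],0],
    [[0,0,0],0]
  ]
}}

```text
clock: 60.97
tcp_pos: [0.395, 0.2753, 0.204]
eef_rot: [[-0.111, 0.989, 0.094], [0.728, 0.146, -0.67], [-0.677, -0.006, -0.736]]
wrist_force: [-1.0, 0.2, -0.0]
finger_gap: 0.06
grip_force: 0.0
```

Run:
```python
from dial import *
bar("wrist");bar("side");bar("top")
a=rectify("wrist","w13",h=.134);b=rectify("wrist","w13b",h=.091)
cv2.imwrite("pics/c13.png",cv2.resize(np.hstack([a,b]),(800,400)))
```

```text
wrist bar 753 [0.4058 0.2162] yaw -81.27938455248807 ((0.40705814957618713, 0.20802545547485352), (0.013880956918001175, 0.04337482526898384), 9.33592414855957)
side bar 54 [0.4089 0.2007] yaw -78.5638741111606 ((0.4089391827583313, 0.20501746237277985), (0.013030401431024075, 0.041650157421827316), 9.670042991638184)
top bar 81 [0.4075 0.2075] yaw -81.5900145433041 ((0.40729308128356934, 0.20758521556854248), (0.013845108449459076, 0.04101622477173805), 8.94400691986084)
```

View pics/c13.png

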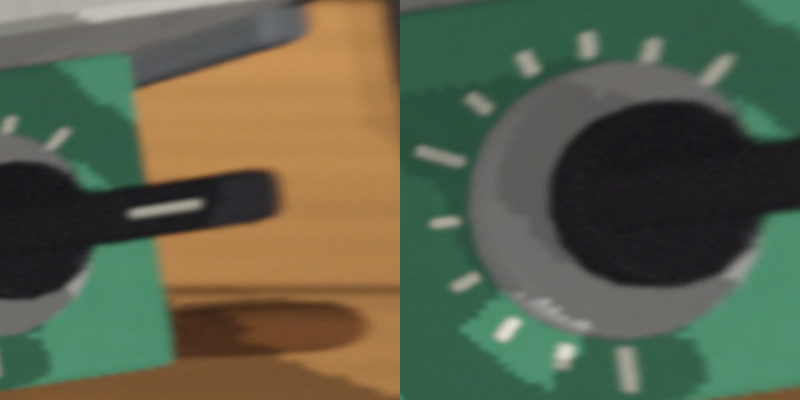

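{"op": "play_rows", "data": {
  "targets": [
    [[0,0,-0.8],0],
    [[0,0,-0.8],0],
    [[-0.5,0,-0.6],0],
    [[-0.5,0,-0.6],0],
    [[-0.5,0,-0.6],0],
    [[0,0,0],0],
    [[0,0,0],0],
    [[0,0,0],0]
  ]
}}

```text
clock: 61.88
tcp_pos: [0.3911, 0.3053, 0.2916]
eef_rot: [[-0.112, 0.989, 0.094], [0.728, 0.146, -0.67], [-0.677, -0.006, -0.736]]
wrist_force: [-0.2, 0.2, -0.7]
finger_gap: 0.0598
grip_force: 0.0
```

Run:
```python
from dial import *
bar("top");level()
for b in blanks("wrist","w14"):print(*b[:4])
print(manip.hand_in())
```

```text
top bar 81 [0.4075 0.2076] yaw -81.41273283854763 ((0.4074034094810486, 0.20783311128616333), (0.014019767753779888, 0.041856005787849426), 9.07024097442627)
floor 1818 [ 0.5685 -0.1973  0.0082] normal [-0.0055  0.0008  1.    ]
0.81 [ 76. 521.] [191. 159. 108.] [0.6234 0.2371 0.063 ]
0.8 [194. 450.] [ 28.  94. 179.] [ 0.6983 -0.0612  0.0277]
0.73 [ 48. 453.] [213. 179. 124.] [0.5304 0.258  0.0635]
0.69 [103. 485.] [205. 173. 122.] [0.6022 0.1935 0.0631]
0.61 [ 56. 481.] [193. 161. 109.] [0.5655 0.2543 0.0626]
0.6 [ 34. 552.] [178.  158.  120.5] [0.5632 0.3232 0.1109]
the job is handed in; nothing more can be done
None
```

I handed the job in: all five blanks (four strays and the one already on the tray) were tipped into the tub, the tray is flat on its mat, and the dial reads about mark 4 (roughly 1.59 rad against 1.6); no verdict came back.

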